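# Take apart the stack of repaired puppet-stage parts

### The arm

A 7-joint arm with a two-finger parallel gripper is mounted at the origin on the work surface. World frame = base frame: x ahead of the robot, y to its left, z up, the work surface at z = 0. Lengths are in m, angles in rad, forces in N, time in s.
With the tool pointing down it reaches from about 0.4 to 0.85 m from the base axis. Payload 10.4 kg.
Tool frame: the origin (TCP) lies on the centre line of the jaws, within the pads' length; the fingertips stand 17 mm ahead of it and the grasp point (between the pads) lies 2 mm behind it (manip.tcp_to_tips is the distance from the TCP to the fingertips, in m); z points along the fingers, x is the direction in which the jaws open and shut, and the axes are right-handed (so a half turn about z gives the same grasp; the last joint's range is limited). The gripper opens to 85 mm and grips with 20 to 120 N. Pads are 22 mm wide; open, the fingers measure 114 mm over their backs; the gripper's body (76 mm by 85 mm) begins 54 mm behind the grasp point. The pads swing forward as they close: fully open they stand 13 mm farther back than shut.
Start: joints at [-1.163, 0.332, -0.065, 1.46, 0.022, 1.35, -0.088], TCP at [0.261, 0.568, 0.248] pointing down, gripper open.
Joint ranges: [-2.6, 2.6], [-0.5, 2.12], [-1.47, 1.34], [0.16, 2.42], [-1.27, 4.41], [0.06, 2.06], [-2.6, 2.6]. Speed limits (rad/s): [2.22, 2.22, 2.79, 2.79, 3.14, 3.14, 3.14].

### API

Orientations are given as a unit quaternion [x, y, z, w].
In Python, from workcell import manip gives the robot as it stands.
- The arm moves only by the shell command python3 -m pendant 'ROWS' [FORCE]. ROWS is JSON, a list of rows, each a list of 3 entries, a list of its own where there are three numbers: the shift along the world's x, y, z in cm, then the turn, a rotation vector about the world's x, y, z in degrees, then the closure in counts, from 0 (fully open) to 255 (shut). A call has 1 to 12 rows; each row shifts and turns the pose as measured when the row begins; what a row does not reach is not made up. A row lasts 1/8 s, in which the tool goes at most 62.5 mm and 10.7 degrees, less where a joint would pass 70% of its speed; a pose out of reach is approached as far as the arm can. A call is refused whole if a number of a shift passes 6.25 or a number of a turn 10.7, either way. A call with a gripper value outside its range is refused whole. The fingers move at their own pace and stop on an object; FORCE is the grip in N (left out, the last holds). Time passes only in rows, so rows that do not move let the fingers close. It gives the time, the measured TCP pose, the force and the opening at its end, in the units of the state.
- manip.get_obs(): the state, without advancing time (a new reading comes with each control period).
- manip.camera(name): name is "side" or "top"; returns a dict with "pixels" (384x512x3 uint8, red, green, blue), "range_z" (384x512 float32, m along the optical axis (not along the pixel's ray), 0 where there is no reading), "K" (3x3 intrinsics, pixels), "origin" and "rotation" of the camera in the world. Camera axes: x right, y down, z forward; pixel columns grow to the right and rows downward; lengths in m; the calibration is good to about 2 mm. A picture is of the moment at which its call begins.
- manip.hand_in(): hands the job in, once; it reports no verdict.
The state is a dict: "clock": time; "joint_pos": joint angles; "joint_velocities": joint speeds; "tau": joint torques, N m; "position": TCP position; "ee_rot": TCP orientation; "ft_force": force on the tool from outside, world axes, zero at the start; "torque": the same for the moment, N m; "grip_width": opening from 0.0 (shut) to 1.0 (fully open).
Only numpy, scipy, OpenCV 4.12 (cv2) and the standard library are available. Lean on these libraries where they do the work, as an engineer would, in place of code of your own. Each camera call takes 0.05 s, during which the arm holds its last target.

### The job

Take the stack apart from the top down, one piece at a time, leaving the rest of it standing: the brass bell goes in the middle of the round blue pad, then the wooden boot in the middle of the dark wooden board, its foot pointing along the board's length, then the metal magnifier housing in the middle of the white tile, and last the red wooden gear in the middle of the round green plate. Set each one down gently and upright, let go of it, and leave the glue jar and the brush where they are.

Things in the scene. Friction and masses are not known exactly. Their poses are not given: they have to be found in the camera images.
- bell: Brass handbell, top of the stack, 92 mm high: a solid-bottomed bell body 38 mm across the mouth and 42 mm high, above it a dark wooden upright handle 16 mm in diameter (from 42 to 87 mm over the origin) with a brass end 17 mm across (87 to 92 mm). It stands upright in the stack; origin at the centre of its underside, z up along its axis; about 0.2 kg. It stands on the boot's shaft.
- boot: Carved wooden boot under the bell, 55 mm high. Sole 66 mm long (x from -30 mm at the heel to +36 mm at the toe) and 30 mm wide (y). Flat-topped upright shaft 36 mm (x) by 30 mm (y), centred at x = -12 mm, y = 0, from the sole up to 55 mm; the toe part in front of it is 21 mm high and slopes up to about 35 mm at the shaft. Origin on the underside, x to the toe, z up; about 0.12 kg. It stands on the magnifier housing, turned any way.
- housing: Nickel-coloured magnifier housing under the boot: a closed plain drum 50 mm in diameter and 36 mm high, with fine rings round its side. It stands upright in the stack; origin at the centre of its underside, z up along its axis; about 0.15 kg. It stands on the wider gear, whose rim reaches 8 mm out beyond it just below.
- gear: Red-painted wooden spool-shaped gear, bottom of the stack: two toothed flanges 66 mm in diameter over the teeth and 12 mm thick (from 0 to 12 and from 28 to 40 mm), a 36 mm waist between, 40 mm high in all, flat top. It stands upright in the stack; origin at the centre of its underside, z up along its axis; about 0.11 kg. It stands on the bench.
- blue_pad: Round blue cloth-faced pad, 92 mm in diameter, with a grey spot in its middle; the bell's place. It is fixed to the bench and 8 mm thick; origin at the centre of its underside, z up.
- board: Dark wooden board, 110 mm long (x) by 70 mm (y); the boot's place, foot along x, toe to either end. It is fixed to the bench and 8 mm thick; origin at the centre of its underside, z up.
- tile: White square ceramic tile, 88 mm by 88 mm; the magnifier housing's place. It is fixed to the bench and 8 mm thick; origin at the centre of its underside, z up.
- green_plate: Round green painted plate, 92 mm in diameter, with a small metal dot in its middle; the gear's place. It is fixed to the bench and 8 mm thick; origin at the centre of its underside, z up.
- glue_jar: Glue jar with black cap, 56 mm in diameter, 70 mm high, standing on the bench beyond the work; a bystander, to be left alone. Origin at the centre of its underside.
- brush: Brush about 170 mm long lying on the bench beyond the work; a bystander, to be left alone. Origin under it, x along it to the bristles.
Mind the look-alikes: they are no part of the job. What is shaped like the boot but purple is not meant.

How it is judged:
By the outcome, as a careful person would: the job done as asked, in the order asked, and still so for the second after the job is handed in, with the robot touching nothing.
It also fails if it takes over 136 s, if anything falls off the work surface, if the arm or the gripper's body presses on something with over 40 N, if the wrist force passes 120 N, or if a joint passes its speed limit or range.

## Working session

There is one attempt and no reset: what is moved stays moved. The work goes in short steps, Python scripts to look and compute and a shell command to move; the robot and the scene stay as the last step left them, time stands still between calls to the robot, and variables do not carry over. Pictures are saved under pics/ and viewed, and the job is handed in when it is done.

```bash
ls; mkdir -p pics; python3 - <<'E'
from workcell import manip
import cv2,numpy as np
o=manip.get_obs();print(o)
for n in("top","side"):
    c=manip.camera(n);cv2.imwrite(f"pics/{n}0.png",c["pixels"][:,:,::-1]);np.savez(f"/tmp/{n}0.npz",**c)
    print(n,c["K"],c["origin"],c["rotation"])
E
```

```text
pics
{'clock': 0.0, 'joint_pos': array([-1.16260723,  0.33287411, -0.06466975,  1.46097975,  0.02162099,
        1.34988452, -0.08852291]), 'joint_velocities': array([-7.43525894e-04,  1.14120014e-03,  7.79204439e-05,  1.01663937e-03,
        7.07781314e-05, -2.58180704e-03, -1.67167432e-03]), 'tau': array([ 7.51771531e-04, -6.25458670e+01,  4.95142175e-02, -3.91594040e+01,
        1.62075937e-02,  1.00887546e-02,  4.90549689e-05]), 'position': array([0.26086803, 0.56755636, 0.2474961 ]), 'ee_rot': array([ 8.41905572e-01,  5.39624390e-01, -5.82360781e-04,  4.31755295e-04]), 'ft_force': array([-0.51579431, -0.22391588, -0.00889737]), 'torque': array([-0.02696644,  0.00214516,  0.01788583]), 'grip_width': 0.9969499554026985}
top [[366.35955647   0.         254.88003261]
 [  0.         366.35955647 189.0867223 ]
 [  0.           0.           1.        ]] [0.38079397 0.03058344 1.0119173 ] [-0.6956084   0.71248613 -0.06149203  0.06863823]
side [[374.1173139    0.         249.60295327]
 [  0.         374.1173139  187.35740761]
 [  0.           0.           1.        ]] [ 0.08742118 -0.46184207  0.55595715] [ 0.81492455 -0.33064871  0.1685407  -0.44515552]
```

View pics/top0.png

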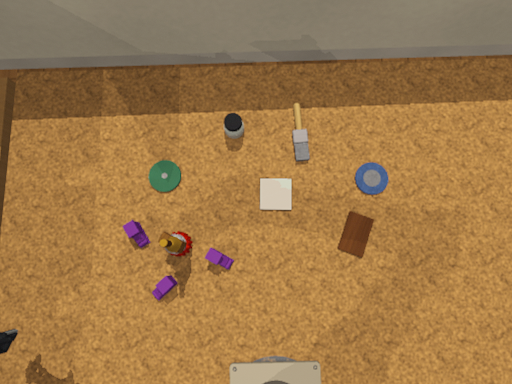

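View pics/side0.png

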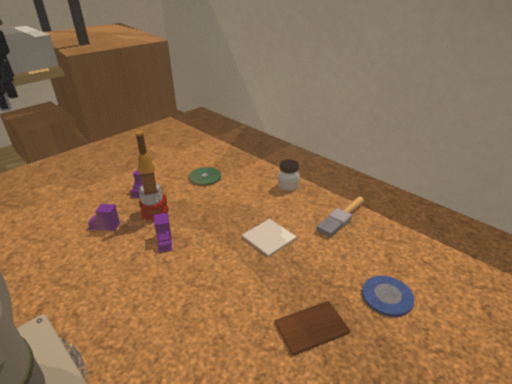

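The top view shows the stack at about (175,243) and purple decoy boots at (137,235), (219,259) and (165,288). It also shows the green plate (165,176), tile (276,194), board (356,234) and blue pad (372,178). The side view has the stack at (150,175). The only other boot shapes are the three purple ones, and the one I want is the wooden one inside the stack.

```bash
cat > h.py <<'E'
import numpy as np,cv2
from scipy.spatial.transform import Rotation as R
def cloud(c):
    K=c["K"];z=c["range_z"];v,u=np.mgrid[:384,:512]
    p=np.stack([(u-K[0,2])/K[0,0]*z,(v-K[1,2])/K[1,1]*z,z],-1)
    q=np.array(c["rotation"]);M=R.from_quat(q).as_matrix() if q.size==4 else q
    P=p@M.T+c["origin"]; P[z==0]=np.nan; return P
def proj(c,X):
    M=R.from_quat(c["rotation"]).as_matrix();p=(np.atleast_2d(X)-c["origin"])@M;p=p@c["K"].T
    return p[:,:2]/p[:,2:]
def snap(name,tag,box=None,s=4):
    from workcell import manip
    c=manip.camera(name)
    im=c["pixels"][:,:,::-1]
    if box: im=cv2.resize(im[box[1]:box[3],box[0]:box[2]],None,fx=s,fy=s,interpolation=cv2.INTER_CUBIC)
    cv2.imwrite(f"pics/{tag}.png",im);np.savez(f"/tmp/{tag}.npz",**c);return c
E
python3 - <<'E'
from h import *
np.set_printoptions(precision=4,suppress=True)
for n in("top","side"):
    c=dict(np.load(f"/tmp/{n}0.npz"));P=cloud(c);I=c["pixels"];hsv=cv2.cvtColor(I,cv2.COLOR_RGB2HSV)
    H,S,V=hsv[...,0],hsv[...,1],hsv[...,2];x,y,z=P[...,0],P[...,1],P[...,2]
    print(n)
    ms={'blue':(H>100)&(H<120)&(S>120)&(z<.03),'green':(H>65)&(H<90)&(S>100)&(z<.03),'white':(S<40)&(V>180)&(z<.03)&(x>.3),'purple':(H>125)&(H<150)&(S>100)}
    for k,m in ms.items():
        N,l,st,ce=cv2.connectedComponentsWithStats(m.astype(np.uint8))
        for i in range(1,N):
            if st[i,4]>50:
                q=P[l==i];q=q[np.isfinite(q[:,0])]
                (rc,rs,ra)=cv2.minAreaRect((q[:,:2]*1000).astype(np.float32))
                print(k,st[i],np.median(q,0),'rect',np.array(rc),np.array(rs),ra)
    # stack: tall points
    m=(z>.03)&(x>.2)&(x<.7)&(y>.1)&(y<.5)&~ms['purple']
    for a in np.arange(.03,.24,.01):
        q=P[m&(z>=a)&(z<a+.01)]
        q=q[(abs(q[:,0]-.32)<.2)]
        if len(q)>3: print('%.2f'%a,len(q),q.mean(0),q.min(0)[:2],q.max(0)[:2])
for n,b in(("top",(110,160,240,310)),("side",(80,120,220,260))):
    c=dict(np.load(f"/tmp/{n}0.npz"));im=c["pixels"][b[1]:b[3],b[0]:b[2],::-1]
    cv2.imwrite(f"pics/{n}0c.png",cv2.resize(im,None,fx=4,fy=4,interpolation=cv2.INTER_CUBIC))
E
```

```text
top
blue [356 163  32  31 290] [ 0.5871 -0.2871  0.0077] rect [ 591.1624 -287.2787] [83.6509 86.2846] 42.85755920410156
green [149 161  32  30 698] [0.6125 0.2917 0.0076] rect [613.3097 293.3405] [86.7952 84.9785] 43.95951461791992
white [294 130  12  11  95] [ 0.719  -0.0902  0.0198] rect [718.4893 -91.4759] [31.188  30.4903] 89.15782165527344
white [260 179  31  31 912] [ 0.5532 -0.0175  0.0076] rect [553.4363 -17.4565] [84.3203 85.7178] 88.5407485961914
purple [123 221  27  26 360] [0.4532 0.3556 0.0359] rect [449.6043 358.774 ] [64.657 28.627] 31.262571334838867
purple [206 248  27  21 290] [0.3811 0.137  0.0516] rect [379.783  136.7339] [63.9058 28.1332] 59.30276107788086
purple [153 276  24  24 301] [0.3145 0.2756 0.0523] rect [308.3941 284.9664] [29.2917 62.321 ] 41.645565032958984
0.03 95 [0.4205 0.2367 0.0373] [0.3661 0.1369] [0.4521 0.3666]
0.04 45 [0.4231 0.2417 0.0422] [0.3891 0.2146] [0.4854 0.3712]
0.05 54 [0.401  0.2598 0.0541] [0.3126 0.1425] [0.4824 0.3895]
0.06 5 [0.4341 0.229  0.0676] [0.429  0.2258] [0.4393 0.2331]
0.07 52 [0.4265 0.2426 0.0756] [0.396  0.2155] [0
[... 1857 characters left out ...]
0.2307]
0.12 56 [0.4074 0.2217 0.1254] [0.3945 0.2145] [0.4245 0.2316]
0.13 75 [0.4108 0.2238 0.1351] [0.397  0.2149] [0.433  0.2403]
0.14 70 [0.4102 0.227  0.1446] [0.3983 0.2192] [0.4311 0.2421]
0.15 60 [0.4111 0.2273 0.1551] [0.4013 0.2205] [0.4276 0.2409]
0.16 56 [0.4124 0.2294 0.1647] [0.4026 0.2221] [0.4257 0.2417]
0.17 38 [0.4135 0.2325 0.1743] [0.4065 0.2266] [0.4237 0.2429]
0.18 30 [0.4138 0.2315 0.1853] [0.4077 0.2276] [0.4215 0.2393]
0.19 31 [0.413  0.2316 0.1951] [0.4079 0.2275] [0.4208 0.2398]
0.20 34 [0.4133 0.2312 0.2052] [0.4075 0.2273] [0.4235 0.2408]
0.21 30 [0.4138 0.2318 0.2146] [0.4073 0.2274] [0.4226 0.2379]
0.22 31 [0.4143 0.2349 0.2223] [0.4073 0.2273] [0.4219 0.2448]
```

```bash
python3 - <<'E'
import cv2,numpy as np
a=cv2.imread("pics/top0c.png");b=cv2.imread("pics/side0c.png");h=max(len(a),len(b))
f=lambda i:cv2.copyMakeBorder(i,0,h-len(i),0,0,0)
o=np.hstack([f(a),f(b)]);cv2.imwrite("pics/crop0.png",cv2.resize(o,(800,int(800*h/o.shape[1]))))
E
```

```text
(no output)
```

View pics/crop0.png

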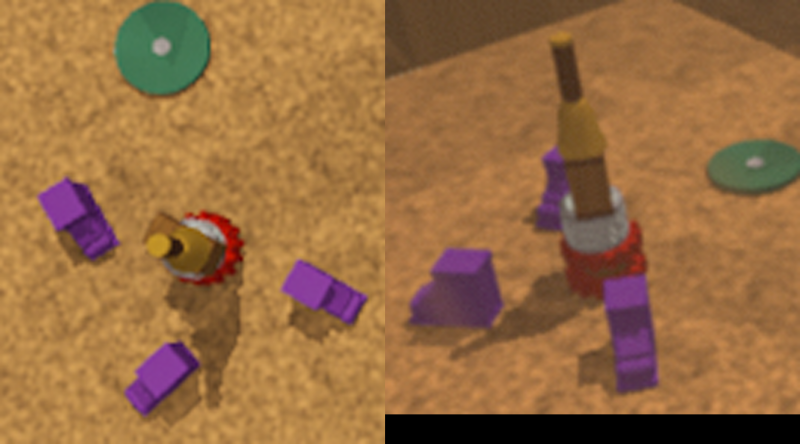

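Bell axis is near (0.415,0.236) with its top at 0.223, matching the 223 mm given. The wooden boot's toe shows at crop pixel (160,225). Next I measure the four targets more exactly from both cameras.

```bash
python3 - <<'E'
from h import *
np.set_printoptions(precision=1,suppress=True)
reg={'blue':(.587,-.287,.062),'green':(.613,.293,.062),'tile':(.553,-.0175,.075),'board':(.485,-.25,.09)}
for n in("top","side"):
    c=dict(np.load(f"/tmp/{n}0.npz"));P=cloud(c);z=P[...,2]
    b=np.nanmedian(z[(abs(P[...,0]-.5)<.04)&(abs(P[...,1]+.12)<.04)]);print(n,'bench',b*1000)
    for k,(x,y,r) in reg.items():
        m=(np.hypot(P[...,0]-x,P[...,1]-y)<r)&(z>b+.004)&(z<b+.014)
        q=P[m]*1000
        rc,rs,ra=cv2.minAreaRect(q[:,:2].astype(np.float32))
        cc,cr=cv2.minEnclosingCircle(q[:,:2].astype(np.float32))
        print(k,len(q),np.median(q[:,2]),'mean',q.mean(0)[:2],'rect',np.array(rc),np.array(rs),ra,'circ',np.array(cc),cr)
        if k in('blue','green'):
            # central spot
            hsv=cv2.cvtColor(c["pixels"],cv2.COLOR_RGB2HSV)
            s=m&(np.hypot(P[...,0]-x,P[...,1]-y)<.035)&(hsv[...,1]<(130 if k=='blue' else 70))
            if s.sum()>2: print('  spot',s.sum(),P[s].mean(0)[:2]*1000)
E
```

```text
top bench -0.48767814069783366
blue 838 7.660158780934401 mean [ 590.1 -286.2] rect [ 584. -292.] [108.9  93.9] 45.823883056640625 circ [ 584.1 -288.2] 57.218017578125
  spot 485 [ 586.9 -286.8]
green 813 7.548883032960196 mean [612.4 293.4] rect [612.2 289. ] [100.6  91.5] 83.34677124023438 circ [607.3 289.8] 53.26441955566406
  spot 37 [614.5 293.8]
tile 983 7.576987078840691 mean [552.2 -16.2] rect [551.1 -14.6] [118.1 127.8] 43.16215896606445 circ [551.7 -17.4] 73.02457427978516
board 1050 7.3342514066856435 mean [ 464.3 -240.8] rect [ 491.1 -245.6] [163.8 174.6] 34.30181884765625 circ [ 485.1 -249.9] 89.85175323486328
side bench 0.07983831323998825
blue 1591 8.223645935616307 mean [ 586.3 -290.1] rect [ 588.4 -287.8] [90.7 91.2] 62.99510955810547 circ [ 589.9 -288.2] 47.150569915771484
  spot 888 [ 585.9 -287.8]
green 448 7.483527303953464 mean [610.5 290.2] rect [612.1 292.9] [89.9 89.8] 79.27540588378906 circ [613.6 291.7] 47.86980438232422
  spot 43 [615.9 295.6]
tile 1060 7.837428672509416 mean [549.4 -21. ] rect [551.5 -18.3] [89.2 89.6] 87.79315948486328 circ [550.4 -18.9] 60.22587585449219
board 2200 8.119806431303388 mean [ 460.5 -244.3] rect [ 485.7 -247.7] [ 79.5 179.6] 71.20669555664062 circ [ 485. -250.] 89.93433380126953
```

```bash
python3 - <<'E'
from h import *
np.set_printoptions(precision=1,suppress=True)
for n in("top","side"):
    c=dict(np.load(f"/tmp/{n}0.npz"));P=cloud(c);z=P[...,2]
    V=cv2.cvtColor(c["pixels"],cv2.COLOR_RGB2HSV)[...,2]
    m=(np.hypot(P[...,0]-.465,P[...,1]+.245)<.1)&(V<105)
    m=cv2.morphologyEx(m.astype(np.uint8),cv2.MORPH_OPEN,np.ones((3,3)))
    N,l,st,ce=cv2.connectedComponentsWithStats(m);i=1+st[1:,4].argmax();q=P[l==i]*1000
    rc,rs,ra=cv2.minAreaRect(q[:,:2].astype(np.float32))
    bx=cv2.boxPoints((rc,rs,ra)); print(n,np.median(q[:,2]),q.mean(0),rc,rs,ra,bx.tolist())
E
```

```text
top 7.658238752061841 [ 448.2 -254.7    7.6] (449.6789245605469, -254.27371215820312) (34.41856384277344, 70.16024780273438) 69.21849060058594 [[410.775146484375, -257.916748046875], [476.37078857421875, -282.80999755859375], [488.58270263671875, -250.63067626953125], [422.987060546875, -225.7374267578125]]
side 8.114785400841985 [ 442.3 -242.9    8. ] (437.52178955078125, -234.1907501220703) (69.86113739013672, 103.97230529785156) 68.49711608886719 [[376.3501892089844, -247.63470458984375], [473.0859069824219, -285.74554443359375], [498.6933898925781, -220.74679565429688], [401.9576721191406, -182.63595581054688]]
```

```bash
python3 - <<'E'
from h import *
np.set_printoptions(precision=1,suppress=True)
for n,uv in(("top",(356,234)),("side",(312,327))):
    c=dict(np.load(f"/tmp/{n}0.npz"));P=cloud(c);z=P[...,2]
    print(n,P[uv[1],uv[0]]*1000,c["pixels"][uv[1],uv[0]])
    I=c["pixels"].astype(int);p0=P[uv[1],uv[0]]
    hsv=cv2.cvtColor(c["pixels"],cv2.COLOR_RGB2HSV)
    for t in (110,125,140):
        m=(np.hypot(P[...,0]-p0[0],P[...,1]-p0[1])<.1)&(I[...,0]<t)
        m=cv2.morphologyEx(m.astype(np.uint8),cv2.MORPH_CLOSE,np.ones((3,3)));m=cv2.morphologyEx(m,cv2.MORPH_OPEN,np.ones((5,5)))
        N,l,st,ce=cv2.connectedComponentsWithStats(m);i=l[uv[1],uv[0]];q=P[l==i]*1000
        rc,rs,ra=cv2.minAreaRect(q[:,:2].astype(np.float32));print(t,q.mean(0),rc,rs,ra)
E
```

```text
top [ 437.1 -233.1    8.3] [102  59  32]
110 [nan nan nan] (437.98406982421875, -232.4122314453125) (65.60934448242188, 109.81739807128906) 66.22097778320312
125 [nan nan nan] (438.68359375, -232.58023071289062) (68.07542419433594, 113.53791046142578) 68.24251556396484
140 [nan nan nan] (438.7692565917969, -233.14938354492188) (69.12425994873047, 117.49600219726562) 67.11045837402344
side [ 432.8 -236.5    9.2] [96 60 39]
110 [nan nan nan] (434.588623046875, -234.26348876953125) (67.16571807861328, 105.46321868896484) 66.7386245727539
125 [nan nan nan] (435.638916015625, -234.45376586914062) (68.479736328125, 117.03569793701172) 67.07960510253906
140 [nan nan nan] (437.6058044433594, -235.64866638183594) (66.5594711303711, 120.2110824584961) 65.76433563232422
```

```bash
python3 -m pendant '[[[0,0,3],[0,0,0],0],[[2.6,-5.5,0],[0,0,0],0],[[2.6,-5.5,0],[0,0,0],0],[[2.6,-5.5,0],[0,0,0],0],[[2.6,-5.5,0],[0,0,0],0],[[2.6,-5.5,0],[0,0,0],0],[[2.5,-5.5,0],[0,0,0],0],[[0,0,0],[0,0,0],0]]' 30
```

```text
clock: 1.1
position: [0.4168, 0.2257, 0.2749]
ee_rot: [0.842, 0.54, -0.003, 0.001]
ft_force: [-0.4, 0.1, -0.2]
grip_width: 1.002
```

```bash
python3 -m pendant '[[[0,1.1,0],[0,0,0],0],[[0,0,0],[0,0,0],0]]'; python3 - <<'E'
from h import *
c=snap("side","s1",(80,60,240,220),4)
E
```

```text
clock: 1.35
position: [0.4158, 0.2392, 0.2746]
ee_rot: [0.841, 0.541, -0.003, 0.001]
ft_force: [0.0, -0.3, -0.4]
grip_width: 0.998
```

View pics/s1.png

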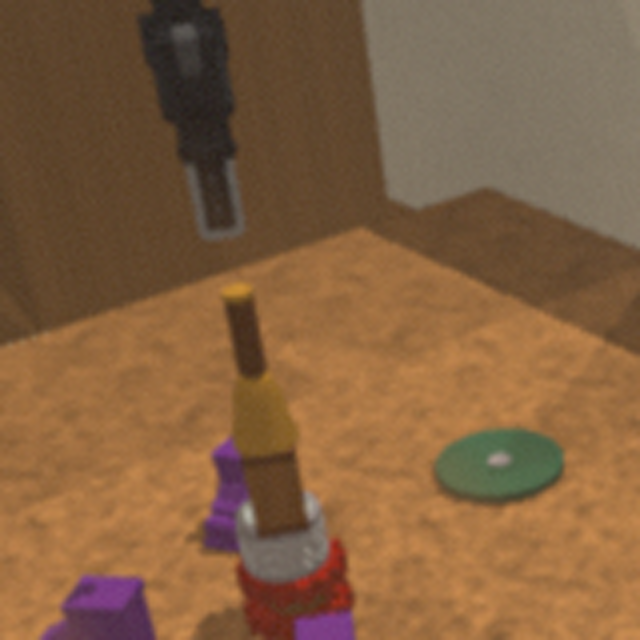

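The crop shows the near finger at (215,200), over the bell's handle top at (237,293) and clear of it. Descending.

```bash
python3 -m pendant '[[[0,-0.25,-2],[0,0,0],0],[[0,0,-2],[0,0,0],0],[[0,0,-2],[0,0,0],0],[[0,0,-1],[0,0,0],0],[[0,0,0],[0,0,0],0],[[0,0,0],[0,0,0],0]]'; python3 - <<'E'
from h import *
c=snap("side","s2",(80,60,240,220),4)
E
```

```text
clock: 2.15
position: [0.414, 0.2414, 0.203]
ee_rot: [0.839, 0.545, -0.003, 0.001]
ft_force: [-0.6, -0.9, 1.0]
grip_width: 0.995
```

View pics/s2.png

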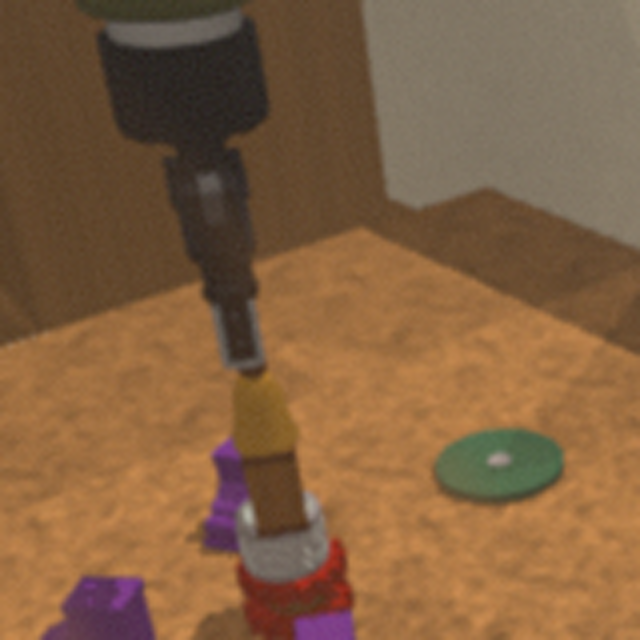

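```bash
python3 -m pendant '[[[0.2,-0.4,-0.3],[0,0,0],0],[[0,0,0],[0,0,0],0],[[0,0,0],[0,0,0],0]]'
```

```text
clock: 2.58
position: [0.4167, 0.2372, 0.2009]
ee_rot: [0.839, 0.544, -0.002, 0.001]
ft_force: [-0.5, 0.1, 0.4]
grip_width: 1.001
```

```bash
python3 -m pendant '[[[0,0,0],[0,0,0],150],[[0,0,0],[0,0,0],150],[[0,0,0],[0,0,0],190],[[0,0,0],[0,0,0],190],[[0,0,0],[0,0,0],190]]' 30;python3 - <<'E'
from h import *
c=snap("top","t3",(110,180,240,310),4)
E
```

```text
clock: 3.2
position: [0.4167, 0.2373, 0.201]
ee_rot: [0.839, 0.544, -0.002, 0.001]
ft_force: [0.1, 0.0, -0.3]
grip_width: 0.253
```

View pics/t3.png

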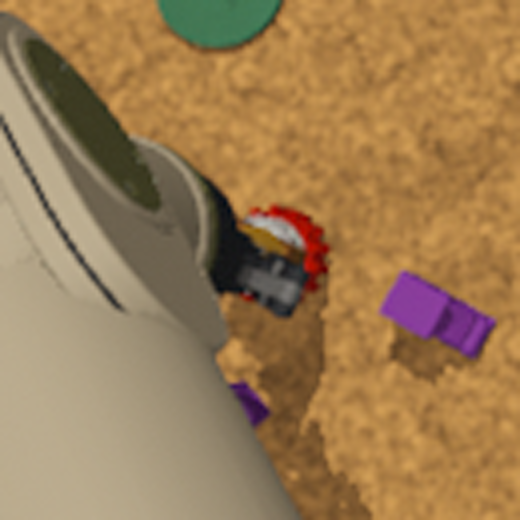

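Opening is 0.253 (about 21 mm) with no contact yet. The top view is mostly hidden by the arm, but the stack rim at (290,240) is undisturbed. Closing fully.

```bash
python3 -m pendant '[[[0,0,0],[0,0,0],205],[[0,0,0],[0,0,0],220],[[0,0,0],[0,0,0],255],[[0,0,0],[0,0,0],255],[[0,0,0],[0,0,0],255]]' 40
```

```text
clock: 3.88
position: [0.4166, 0.2371, 0.2011]
ee_rot: [0.839, 0.544, -0.002, 0.001]
ft_force: [-1.0, -0.9, 1.3]
grip_width: 0.177
```

Gripped at 0.177, about 15 mm. Lifting slowly.

```bash
python3 -m pendant '[[[0,0,0.3],[0,0,0],255],[[0,0,0.6],[0,0,0],255],[[0,0,1],[0,0,0],255],[[0,0,2],[0,0,0],255],[[0,0,2],[0,0,0],255],[[0,0,2],[0,0,0],255],[[0,0,0],[0,0,0],255],[[0,0,0],[0,0,0],255]]';python3 - <<'E'
from h import *
c=snap("side","s4",(80,60,240,260),3)
E
```

```text
clock: 4.88
position: [0.4163, 0.237, 0.2845]
ee_rot: [0.839, 0.544, -0.002, 0.001]
ft_force: [-0.2, 0.1, -0.8]
grip_width: 0.173
```

View pics/s4.png

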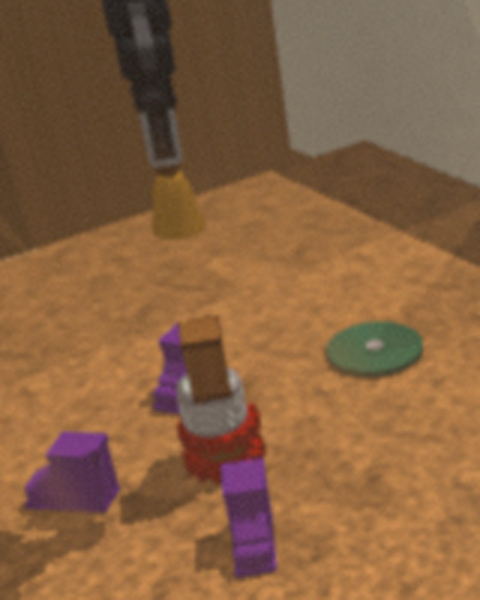

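The bell hangs upright at (175,205) with the boot still on the stack at (203,355). Carrying it to the pad at z 0.28.

```bash
python3 -m pendant '[[[0.7,-2.2,0],[0,0,0],255],[[1.5,-4.5,0],[0,0,0],255],[[1.5,-4.5,0],[0,0,0],255],[[1.5,-4.5,0],[0,0,0],255],[[1.5,-4.5,0],[0,0,0],255],[[1.5,-4.5,0],[0,0,0],255],[[1.5,-4.5,0],[0,0,0],255],[[1.5,-4.5,0],[0,0,0],255],[[1.5,-4.5,0],[0,0,0],255],[[1.5,-4.5,0],[0,0,0],255],[[1.5,-4.5,0],[0,0,0],255],[[0.7,-2,0],[0,0,0],255]]'
python3 -m pendant '[[[0,0,0],[0,0,0],255],[[0,0,0],[0,0,0],255]]'
```

```text
clock: 6.42
position: [0.5788, -0.2687, 0.2744]
ee_rot: [0.837, 0.548, -0.008, -0.001]
ft_force: [0.3, 0.6, -0.9]
grip_width: 0.18
clock: 6.68
position: [0.578, -0.2697, 0.2722]
ee_rot: [0.837, 0.547, -0.009, -0.002]
ft_force: [-0.1, 0.8, -2.2]
grip_width: 0.179
```

```bash
cat > go.py <<'E'
import sys
from h import *
from workcell import manip
o=manip.get_obs();p=np.array(o["position"]);q=R.from_quat(o["ee_rot"])
t=np.array([float(a) for a in sys.argv[1:4]])
M=q.as_matrix();yaw=np.arctan2(M[1,0],M[0,0])
ty=np.radians(float(sys.argv[4])) if len(sys.argv)>4 else yaw
ty=yaw+((ty-yaw+np.pi/2)%np.pi-np.pi/2)
T=np.column_stack([[np.cos(ty),np.sin(ty),0],[np.sin(ty),-np.cos(ty),0],[0,0,-1]])
r=R.from_matrix(T@M.T).as_rotvec(degrees=True)
print("yaw",np.degrees(yaw).round(1),"shift cm",((t-p)*100).round(2),"turn deg",r.round(2),"q7",np.round(o["joint_pos"][6],2),"F",np.round(o["ft_force"],1),"w",round(o["grip_width"],3))
E
python3 go.py 0.588 -0.2875 0.12
```

```text
yaw 66.3 shift cm [  1.    -1.78 -15.22] turn deg [ 0.36 -1.05  0.01] q7 1.69 F [-0.1  0.8 -2.2] w 0.179
```

```bash
python3 -m pendant '[[[1,-1.8,0],[0.4,-1,0],255],[[0,0,-3],[0,0,0],255],[[0,0,-3.5],[0,0,0],255],[[0,0,-3.5],[0,0,0],255],[[0,0,-3],[0,0,0],255],[[0,0,-1.5],[0,0,0],255],[[0,0,0],[0,0,0],255],[[0,0,0],[0,0,0],255]]'; python3 go.py 0.588 -0.2875 0.079
```

```text
clock: 7.68
position: [0.5903, -0.2779, 0.1253]
ee_rot: [0.834, 0.552, 0.003, -0.001]
ft_force: [0.7, -0.9, -0.8]
grip_width: 0.18
yaw 67.0 shift cm [-0.23 -0.96 -4.63] turn deg [-0.31  0.23  0.  ] q7 1.77 F [ 0.7 -0.9 -0.8] w 0.18
```

```bash
python3 -m pendant '[[[-0.2,-0.9,-1.5],[-0.3,0.2,0],255],[[0,0,-1],[0,0,0],255],[[0,0,0],[0,0,0],255],[[0,0,0],[0,0,0],255]]'; python3 go.py 0.588 -0.2875 0.079;python3 - <<'E'
from h import *
c=snap("side","s5",(300,180,480,360),4)
P=cloud(c);hsv=cv2.cvtColor(c["pixels"],cv2.COLOR_RGB2HSV)
m=(np.hypot(P[...,0]-.588,P[...,1]+.2875)<.035)&(P[...,2]>.012)&(P[...,2]<.09)
for a in np.arange(.01,.09,.01):
    q=P[m&(P[...,2]>=a)&(P[...,2]<a+.01)]
    if len(q)>5:
        d=q[:,:2]-[0.0874,-0.4618]; u=np.array([.588-.0874,-.2875+.4618]);u/=np.hypot(*u);lat=d@[-u[1],u[0]]
        print('%.2f'%a,len(q),'lat mid',(lat.min()+lat.max())/2,'w',np.ptp(lat),'z min',q[:,2].min())
d=np.array([.588-.0874,-.2875+.4618]);print('pad lat',d@[-u[1],u[0]])
E
```

```text
clock: 8.18
position: [0.5888, -0.2884, 0.1004]
ee_rot: [0.834, 0.551, 0.001, 0.001]
ft_force: [-0.3, -0.2, -1.1]
grip_width: 0.177
yaw 66.9 shift cm [-0.08  0.09 -2.14] turn deg [ 0.07  0.16 -0.  ] q7 1.8 F [-0.3 -0.2 -1.1] w 0.177
0.03 111 lat mid -0.0008110680661553467 w 0.036798028670662376 z min 0.03025811908903442
0.04 102 lat mid -0.0009983567932484215 w 0.03284197767140291 z min 0.04007526818590479
0.05 83 lat mid -0.0009140697283782058 w 0.028552385119211744 z min 0.050058794125024786
0.06 105 lat mid -0.0008009318728318488 w 0.026062454801299637 z min 0.06008076466333723
0.07 36 lat mid -0.00019450123296472447 w 0.016804658754878 z min 0.0701228315787909
0.08 42 lat mid 0.003913229396233666 w 0.02607730624243319 z min 0.08019803769806061
pad lat -1.3694529650716074e-17
```

View pics/s5.png

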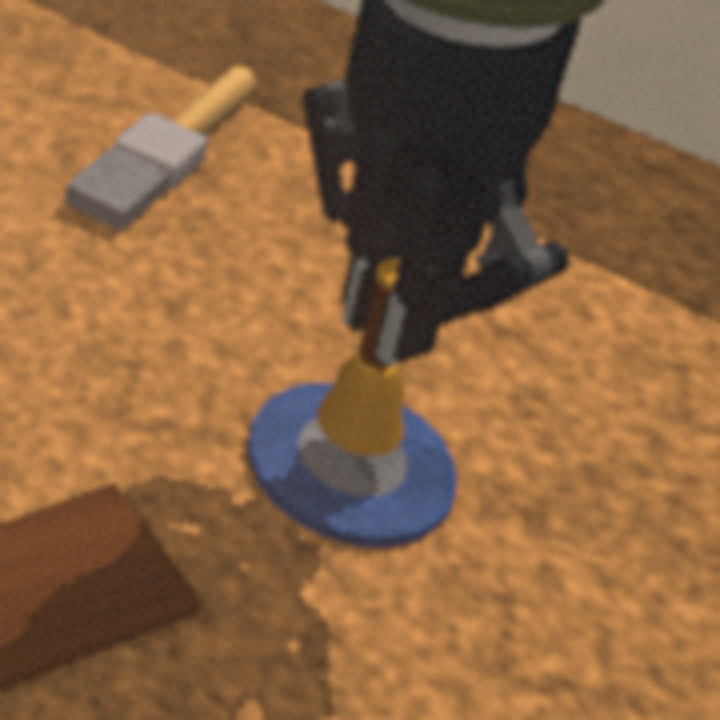

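The bell is upright above the pad, its mouth at (362,440), with its base at 0.030 and 1 mm of lateral offset. Lowering.

```bash
python3 -m pendant '[[[0,0.1,-0.8],[0,0,0],255],[[0,0,-0.6],[0,0,0],255],[[0,0,-0.3],[0,0,0],255],[[0,0,0],[0,0,0],255],[[0,0,0],[0,0,0],255]]'; python3 go.py 0.588 -0.2875 0.078
```

```text
clock: 8.85
position: [0.5891, -0.2869, 0.0824]
ee_rot: [0.834, 0.552, 0.001, 0.001]
ft_force: [0.8, 0.2, -1.8]
grip_width: 0.179
yaw 67.0 shift cm [-0.11 -0.06 -0.44] turn deg [0.06 0.18 0.  ] q7 1.8 F [ 0.8  0.2 -1.8] w 0.179
```

```bash
python3 -m pendant '[[[0,0,-0.25],[0,0,0],255],[[0,0,0],[0,0,0],255]]';python3 -m pendant '[[[0,0,-0.15],[0,0,0],255],[[0,0,0],[0,0,0],255]]'
```

```text
clock: 9.1
position: [0.5892, -0.2869, 0.08]
ee_rot: [0.834, 0.552, 0.001, 0.001]
ft_force: [-0.5, 0.6, -1.4]
grip_width: 0.174
clock: 9.35
position: [0.5892, -0.287, 0.0785]
ee_rot: [0.834, 0.552, 0.001, 0.002]
ft_force: [0.6, 1.2, -1.1]
grip_width: 0.175
```

```bash
python3 -m pendant '[[[0,0,-0.1],[0,0,0],255],[[0,0,0],[0,0,0],255]]';python3 -m pendant '[[[0,0,-0.1],[0,0,0],255],[[0,0,0],[0,0,0],255]]'
```

```text
clock: 9.6
position: [0.5897, -0.2873, 0.0782]
ee_rot: [0.834, 0.552, 0.002, 0.002]
ft_force: [0.0, -0.1, -1.3]
grip_width: 0.173
clock: 9.85
position: [0.59, -0.2874, 0.0782]
ee_rot: [0.834, 0.552, 0.002, 0.002]
ft_force: [-0.9, 1.4, -0.8]
grip_width: 0.179
```

z stalls at 0.078, where the bell's base should meet the pad. Opening gradually.

```bash
python3 -m pendant '[[[0,0,0],[0,0,0],200],[[0,0,0],[0,0,0],180],[[0,0,0],[0,0,0],120],[[0,0,0],[0,0,0],0],[[0,0,0],[0,0,0],0],[[0,0,0],[0,0,0],0]]';python3 - <<'E'
from h import *
c=snap("side","s6",(300,180,480,360),4)
E
```

```text
clock: 10.6
position: [0.5901, -0.2875, 0.0779]
ee_rot: [0.834, 0.552, 0.002, 0.002]
ft_force: [0.0, -0.4, 0.4]
grip_width: 0.996
```

View pics/s6.png

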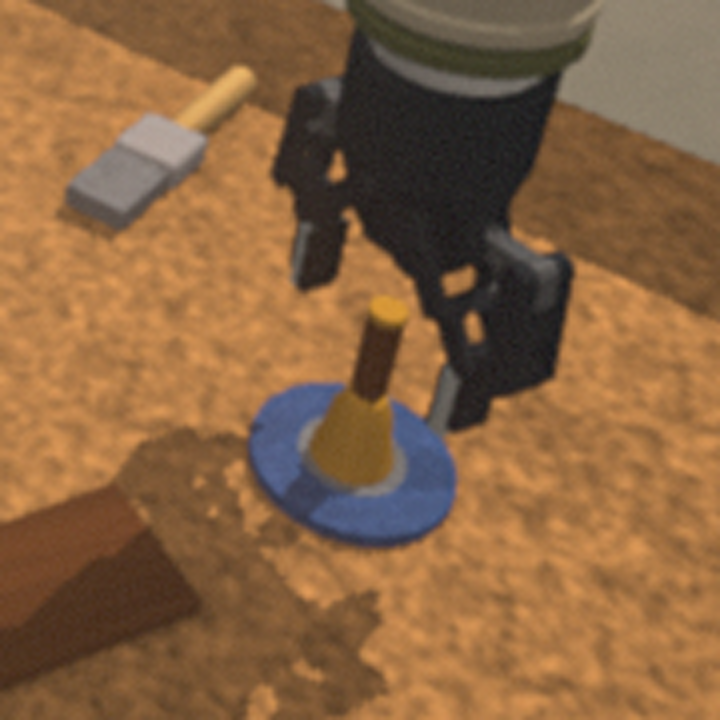

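The bell stands upright on the grey spot at (350,460) and the jaws are clear of it. Going up and back towards the stack, then I'll measure the boot on the way.

```bash
python3 -m pendant '[[[0,0,1],[0,0,0],0],[[0,0,4],[0,0,0],0],[[0,0,5],[0,0,0],0],[[0,0,5],[0,0,0],0],[[0,0,2],[0,0,0],0],[[-1.5,5,0],[0,0,0],0],[[-1.5,5,0],[0,0,0],0],[[-1.5,5,0],[0,0,0],0],[[0,0,0],[0,0,0],0]]';python3 - <<'E'
from h import *
np.set_printoptions(precision=4,suppress=True)
for n in("top","side"):
    c=snap(n,n+"7",(110,180,240,310) if n=="top" else (80,120,220,260))
    P=cloud(c);z=P[...,2];hsv=cv2.cvtColor(c["pixels"],cv2.COLOR_RGB2HSV)
    m=(z>.079)&(z<.15)&(np.hypot(P[...,0]-.42,P[...,1]-.24)<.07)
    print(n,m.sum())
    for a,b in((.122,.14),(.115,.122),(.09,.112)):
        q=P[m&(z>=a)&(z<b)]*1000
        if len(q)>5:
            rc,rs,ra=cv2.minAreaRect(q[:,:2].astype(np.float32));print(a,len(q),q.mean(0),'rect',np.array(rc),np.array(rs),ra)
    q=P[m]*1000;rc,rs,ra=cv2.minAreaRect(q[:,:2].astype(np.float32));print('all',rc,rs,ra)
    m=(z>.071)&(z<.079)&(np.hypot(P[...,0]-.42,P[...,1]-.24)<.06)
    q=P[m]*1000;print('housing',len(q),q.mean(0),cv2.minEnclosingCircle(q[:,:2].astype(np.float32)))
    m=(z>.034)&(z<.043)&(np.hypot(P[...,0]-.42,P[...,1]-.24)<.05)
    q=P[m]*1000;print('gear',len(q),q.mean(0),cv2.minEnclosingCircle(q[:,:2].astype(np.float32)))
E
```

```text
clock: 11.78
position: [0.5422, -0.1348, 0.2597]
ee_rot: [0.835, 0.55, 0.004, 0.004]
ft_force: [-0.3, -0.1, 1.6]
grip_width: 0.998
top 352
0.122 205 [415.7854 236.8132 130.1041] rect [416.1297 237.2441] [37.1787 30.3153] 64.5454330444336
0.115 6 [410.1643 221.7901 116.8337] rect [410.3942 221.1125] [ 5.3787 27.0929] 75.42941284179688
0.09 117 [426.8551 256.0056 100.4609] rect [422.5669 249.5823] [64.1008 29.2573] 63.29595184326172
all (422.4560546875, 249.9136962890625) (65.53999328613281, 30.857624053955078) 64.68976593017578
housing 60 [421.5504 245.6003  75.2198] ((417.67742919921875, 243.1677703857422), 28.071796417236328)
gear 116 [420.9211 233.8234  38.9448] ((420.8528137207031, 247.23471069335938), 33.15711212158203)
side 373
0.122 153 [413.2421 231.7611 129.3813] rect [415.7052 236.8124] [40.8014 30.3494] 62.82237243652344
0.115 36 [408.1125 221.567  118.347 ] rect [408.2752 221.4348] [ 3.5183 29.5107] 66.25381469726562
0.09 110 [408.0841 221.251  100.8013] rect [410.7843 220.5955] [15.2988 32.6634] 86.05097198486328
all (415.3465270996094, 236.00970458984375) (41.99343490600586, 30.534730911254883) 61.75079345703125
housing 79 [413.9605 239.8826  75.3907] ((416.656982421875, 243.3389434814453), 28.197341918945312)
gear 154 [415.1023 230.6278  38.7863] ((421.9242248535156, 244.20535278320312), 34.313133239746094)
```

View pics/top7.png

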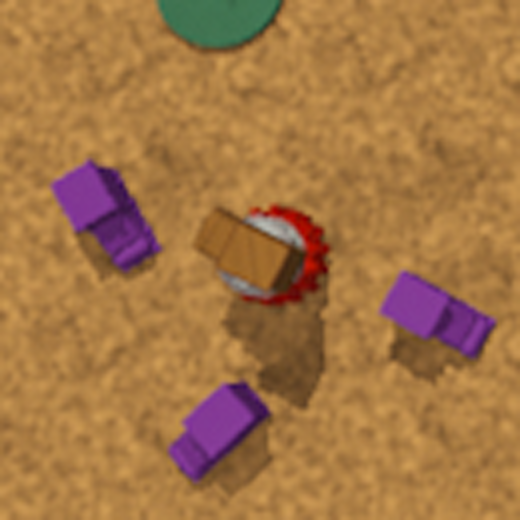

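View pics/side7.png

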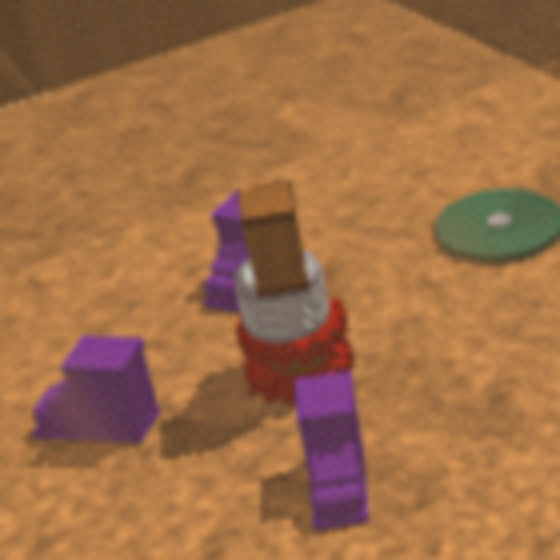

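Top view: the boot's shaft top is at crop (255,262) with its toe to the upper left at (215,230). That gives a shaft centre of (0.416,0.237), toe heading about 64°, and shaft top at 0.130 (expected 0.131). I'll turn the jaws across the shaft, to yaw -26°.

```bash
python3 -m pendant '[[[-1.3,3.9,0],[0,0,-10.3],0],[[-1.3,3.9,0],[0,0,-10.3],0],[[-1.3,3.9,0],[0,0,-10.3],0],[[-1.3,3.9,0],[0,0,-10.3],0],[[-1.3,3.9,0],[0,0,-10.3],0],[[-1.3,3.9,0],[0,0,-10.3],0],[[-1.3,3.9,0],[0,0,-10.3],0],[[-1.3,3.9,0],[0,0,-10.3],0],[[-1.3,3.9,0],[0,0,-10.3],0],[[0,0,0],[0,0,0],0],[[0,0,0],[0,0,0],0]]';python3 go.py .416 .237 .16 -26
```

```text
clock: 13.25
position: [0.4305, 0.1978, 0.2628]
ee_rot: [0.968, -0.249, -0.002, 0.008]
ft_force: [0.6, -0.1, -0.1]
grip_width: 0.997
yaw -28.9 shift cm [ -1.45   3.92 -10.28] turn deg [ 0.88 -0.43  2.86] q7 -1.04 F [ 0.6 -0.1 -0.1] w 0.997
```

```bash
python3 -m pendant '[[[-1.2,3.3,-2],[0.9,-0.4,2.8],0],[[0,0,-3],[0,0,0],0],[[0,0,-3],[0,0,0],0],[[0,0,-1.5],[0,0,0],0],[[0,0,0],[0,0,0],0],[[0,0,0],[0,0,0],0]]';python3 go.py .416 .237 .111 -26
```

```text
clock: 14.0
position: [0.4242, 0.2248, 0.1678]
ee_rot: [0.974, -0.228, 0.002, -0.001]
ft_force: [0.6, 0.4, -0.3]
grip_width: 1.003
yaw -26.4 shift cm [-0.82  1.22 -5.68] turn deg [-0.12  0.21  0.4 ] q7 -1.02 F [ 0.6  0.4 -0.3] w 1.003
```

```bash
python3 -m pendant '[[[-0.8,1.2,0],[-0.1,0.2,0.4],0],[[0,0,0],[0,0,0],0],[[0,0,0],[0,0,0],0]]';python3 go.py .416 .237 .111 -26
```

```text
clock: 14.38
position: [0.4164, 0.2386, 0.1698]
ee_rot: [0.975, -0.224, 0.001, -0.001]
ft_force: [-0.2, 0.1, 0.3]
grip_width: 1.001
yaw -25.9 shift cm [-0.04 -0.16 -5.88] turn deg [-0.14  0.14 -0.08] q7 -1.05 F [-0.2  0.1  0.3] w 1.001
```

```bash
python3 -m pendant '[[[0,-0.15,-1.5],[0,0,0],0],[[0,0,-1.5],[0,0,0],0],[[0,0,-1.5],[0,0,0],0],[[0,0,-0.7],[0,0,0],0],[[0,0,0],[0,0,0],0],[[0,0,0],[0,0,0],0]]';python3 go.py .416 .237 .111 -26
python3 - <<'E'
from h import *
c=snap("side","s8",(80,100,220,240),4)
E
```

```text
clock: 15.12
position: [0.416, 0.2361, 0.1132]
ee_rot: [0.974, -0.225, 0.0, -0.001]
ft_force: [-0.4, 0.4, -0.4]
grip_width: 1.001
yaw -25.9 shift cm [ 0.    0.09 -0.22] turn deg [-0.06  0.06 -0.05] q7 -1.03 F [-0.4  0.4 -0.4] w 1.001
```

View pics/s8.png

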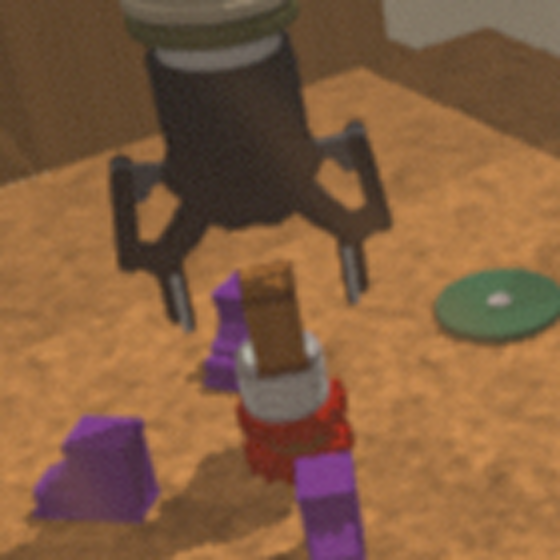

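The jaws straddle the boot's shaft evenly: fingers at x=182 and 355, boot at 270. Closing gently.

```bash
python3 -m pendant '[[[0,0.05,-0.1],[0,0,0],110],[[0,0,0],[0,0,0],130],[[0,0,0],[0,0,0],145],[[0,0,0],[0,0,0],155],[[0,0,0],[0,0,0],165],[[0,0,0],[0,0,0],180],[[0,0,0],[0,0,0],220],[[0,0,0],[0,0,0],255],[[0,0,0],[0,0,0],255]]' 35;python3 go.py .416 .237 .111 -26
```

```text
clock: 16.3
position: [0.4166, 0.2371, 0.1133]
ee_rot: [0.974, -0.224, 0.001, -0.002]
ft_force: [-0.3, 0.3, 0.4]
grip_width: 0.345
yaw -25.9 shift cm [-0.06 -0.01 -0.23] turn deg [-0.15  0.16 -0.05] q7 -1.03 F [-0.3  0.3  0.4] w 0.345
```

```bash
python3 -m pendant '[[[0,0,0.3],[0,0,0],255],[[0,0,0.5],[0,0,0],255],[[0,0,1],[0,0,0],255],[[0,0,2],[0,0,0],255],[[0,0,2],[0,0,0],255],[[0,0,2],[0,0,0],255],[[0,0,0],[0,0,0],255]]';python3 - <<'E'
from h import *
c=snap("side","s9",(80,100,220,240),4)
E
```

```text
clock: 17.18
position: [0.4163, 0.2368, 0.196]
ee_rot: [0.974, -0.225, 0.001, -0.002]
ft_force: [-0.7, 0.4, -2.4]
grip_width: 0.348
```

View pics/s9.png

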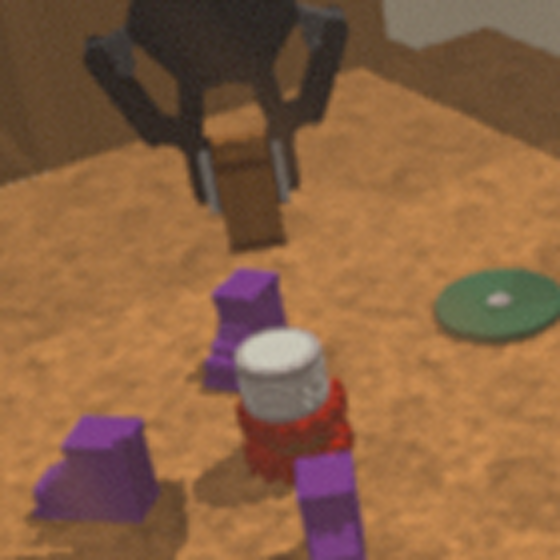

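The boot is lifted and the housing (280,365) and gear stay standing. Carrying it to the board, turning -87°.

```bash
python3 -m pendant '[[[1,-2.2,0.5],[0,0,-5],255],[[1,-4.3,0],[0,0,-8.5],255],[[1,-4.3,0],[0,0,-8.5],255],[[1,-4.3,0],[0,0,-8.5],255],[[1,-4.3,0],[0,0,-8.5],255],[[0,-4.3,0],[0,0,-8.5],255],[[-1,-4.3,0],[0,0,-8.5],255],[[-1,-4.3,0],[0,0,-8.5],255],[[-1,-4.3,0],[0,0,-8.5],255],[[-1,-4.3,0],[0,0,-8.5],255],[[0,0,0],[0,0,0],255],[[0,0,0],[0,0,0],255]]';python3 go.py .4246 -.2285 .1 67
```

```text
clock: 18.73
position: [0.4184, -0.185, 0.1902]
ee_rot: [-0.574, 0.819, 0.003, -0.004]
ft_force: [0.1, 0.2, -1.5]
grip_width: 0.349
yaw -110.0 shift cm [ 0.62 -4.35 -9.02] turn deg [-0.11 -0.56 -3.  ] q7 -1.61 F [ 0.1  0.2 -1.5] w 0.349
```

```bash
python3 -m pendant '[[[0.4,-2.2,-1.5],[-0.1,-0.6,-3],255],[[0.2,-1.6,-2],[0,0,0],255],[[0,0,-2],[0,0,0],255],[[0,0,-2],[0,0,0],255],[[0,0,0],[0,0,0],255],[[0,0,0],[0,0,0],255]]';python3 go.py .4246 -.2285 .07 67
python3 - <<'E'
from h import *
c=snap("side","s10",(220,230,380,384),4)
E
```

```text
clock: 19.48
position: [0.4266, -0.2174, 0.1118]
ee_rot: [-0.558, 0.83, 0.001, -0.0]
ft_force: [-0.1, 0.5, -0.4]
grip_width: 0.346
yaw -112.2 shift cm [-0.2  -1.11 -4.18] turn deg [-0.07 -0.05 -0.85] q7 -1.45 F [-0.1  0.5 -0.4] w 0.346
```

View pics/s10.png

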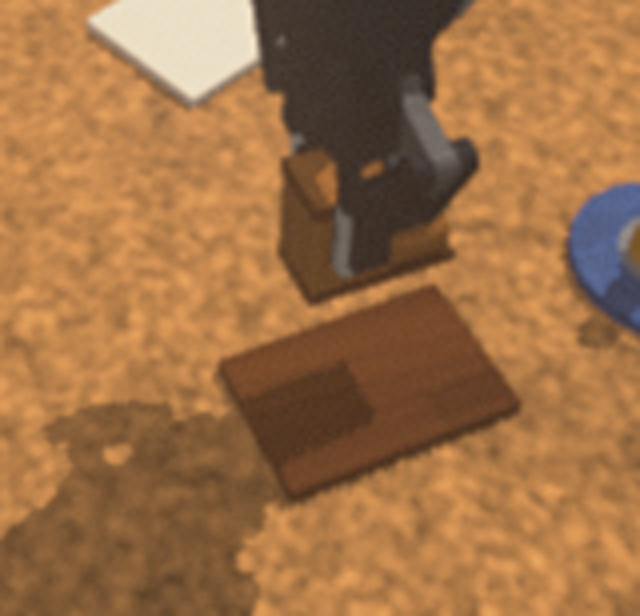

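Boot is upright and parallel to the board, whose corners are at (225,365), (435,290), (515,405) and (295,495). Correcting xy and lowering.

```bash
python3 -m pendant '[[[-0.2,-1.1,-1.5],[0,0,-0.8],255],[[0,0,-1.5],[0,0,0],255],[[0,0,-0.8],[0,0,0],255],[[0,0,0],[0,0,0],255],[[0,0,0],[0,0,0],255]]';python3 go.py .4246 -.2285 .0455 67
python3 - <<'E'
from h import *
c=snap("side","s11",(220,230,380,384),4)
E
```

```text
clock: 20.15
position: [0.4268, -0.227, 0.0746]
ee_rot: [-0.554, 0.833, -0.0, 0.002]
ft_force: [-0.9, 0.5, -1.2]
grip_width: 0.349
yaw -112.8 shift cm [-0.22 -0.15 -2.91] turn deg [-0.11  0.18 -0.24] q7 -1.37 F [-0.9  0.5 -1.2] w 0.349
```

View pics/s11.png

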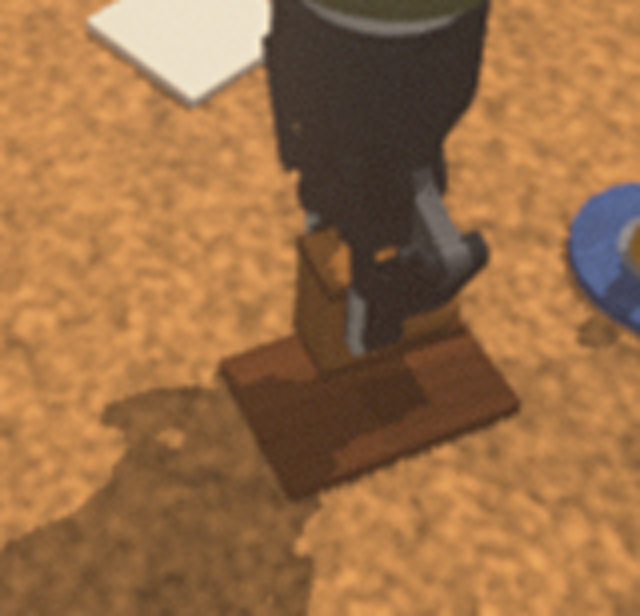

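```bash
python3 -m pendant '[[[-0.2,-0.15,-0.8],[0,0,-0.2],255],[[0,0,-0.8],[0,0,0],255],[[0,0,-0.5],[0,0,0],255],[[0,0,0],[0,0,0],255],[[0,0,0],[0,0,0],255]]';python3 go.py .4246 -.2285 .0455 67
python3 - <<'E'
from h import *
c=snap("side","s12",(220,230,380,384),4)
E
```

```text
clock: 20.82
position: [0.4248, -0.2285, 0.0523]
ee_rot: [-0.552, 0.834, -0.0, 0.002]
ft_force: [0.6, -0.3, -1.0]
grip_width: 0.344
yaw -113.0 shift cm [-0.02  0.   -0.68] turn deg [-0.11  0.21 -0.03] q7 -1.34 F [ 0.6 -0.3 -1. ] w 0.344
```

View pics/s12.png

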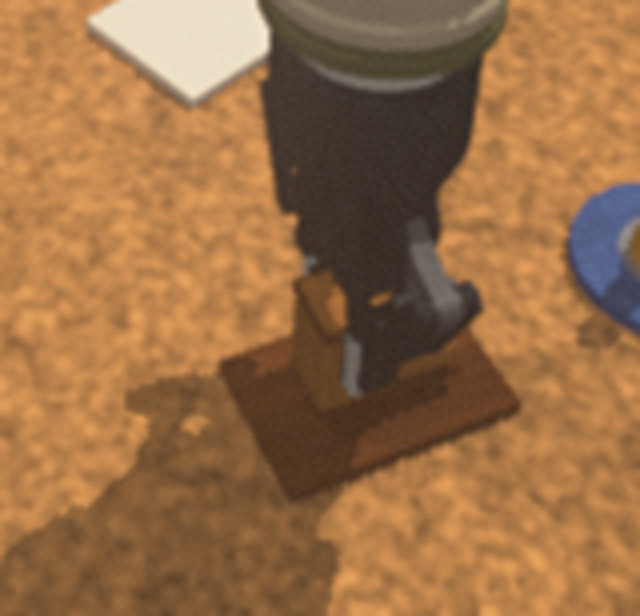

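```bash
python3 -m pendant '[[[0,0,-0.4],[0,0.2,0],255],[[0,0,-0.1],[0,0,0],255],[[0,0,0],[0,0,0],255]]';python3 -m pendant '[[[0,0,-0.15],[0,0,0],255],[[0,0,0],[0,0,0],255]]';python3 -m pendant '[[[0,0,-0.1],[0,0,0],255],[[0,0,0],[0,0,0],255]]'
```

```text
clock: 21.25
position: [0.4251, -0.2285, 0.0473]
ee_rot: [-0.552, 0.834, 0.001, 0.001]
ft_force: [0.5, -0.1, -0.4]
grip_width: 0.345
clock: 21.5
position: [0.4252, -0.2285, 0.0457]
ee_rot: [-0.552, 0.834, 0.001, 0.001]
ft_force: [-0.4, 0.5, -1.8]
grip_width: 0.343
clock: 21.75
position: [0.4252, -0.2286, 0.0455]
ee_rot: [-0.552, 0.834, 0.001, 0.001]
ft_force: [0.3, 1.1, -0.0]
grip_width: 0.351
```

Stalled at 0.0455, so it's in contact. Releasing gradually, then retreating.

```bash
python3 -m pendant '[[[0,0,0],[0,0,0],165],[[0,0,0],[0,0,0],150],[[0,0,0],[0,0,0],100],[[0,0,0],[0,0,0],0],[[0,0,0],[0,0,0],0],[[0,0,0.5],[0,0,0],0],[[0,0,3],[0,0,0],0],[[0,0,4],[0,0,0],0],[[0,0,5],[0,0,0],0],[[1,4,3],[0,0,0],0],[[1,4,0],[0,0,0],0],[[0,4,0],[0,0,0],0]]';python3 - <<'E'
from h import *
np.set_printoptions(precision=1,suppress=True)
for n in("side","top"):
    c=snap(n,n+"13",(220,230,380,384) if n=="side" else None)
    P=cloud(c);z=P[...,2]
    m=(np.hypot(P[...,0]-.437,P[...,1]+.234)<.06)&(z>.02)&(z<.08)
    q=P[m]*1000;rc,rs,ra=cv2.minAreaRect(q[:,:2].astype(np.float32));print(n,rc,rs,ra,q[:,2].max())
    m&=z>.057
    q=P[m]*1000;rc,rs,ra=cv2.minAreaRect(q[:,:2].astype(np.float32));print('shaft',rc,rs,ra)
    for k,lo,hi in(('housing',.071,.08),('gear',.034,.043)):
        m=(z>lo)&(z<hi)&(np.hypot(P[...,0]-.42,P[...,1]-.244)<.05)
        q=P[m]*1000;print(k,len(q),q.mean(0),cv2.minEnclosingCircle(q[:,:2].astype(np.float32)))
    m=(z>.05)&(z<.12)&(np.hypot(P[...,0]-.588,P[...,1]+.287)<.04)
    print('bell',P[m].mean(0)*1000,P[m].max(0)*1000)
E
```

```text
clock: 23.25
position: [0.4445, -0.1091, 0.208]
ee_rot: [-0.549, 0.836, -0.0, 0.002]
ft_force: [-0.1, 0.8, -1.1]
grip_width: 0.998
side (436.3980712890625, -234.16334533691406) (32.17985916137695, 64.69788360595703) 65.26927947998047 66.42167986476433
shaft (424.0105895996094, -228.54879760742188) (32.32835006713867, 37.31243896484375) 65.9697036743164
housing 214 [417.9 244.4  75.7] ((420.4415588378906, 247.5555877685547), 26.011798858642578)
gear 158 [415.4 230.3  38.7] ((420.9817810058594, 244.1583251953125), 33.18781661987305)
bell [ 584.9 -289.1   80.6] [ 597.5 -279.3  101.5]Traceback (most recent call last):
  File "<stdin>", line 7, in <module>
    return umr_maximum(a, axis, None, out, keepdims, initial, where)
ValueError: zero-size array to reduction operation maximum which has no identity
```

View pics/side13.png

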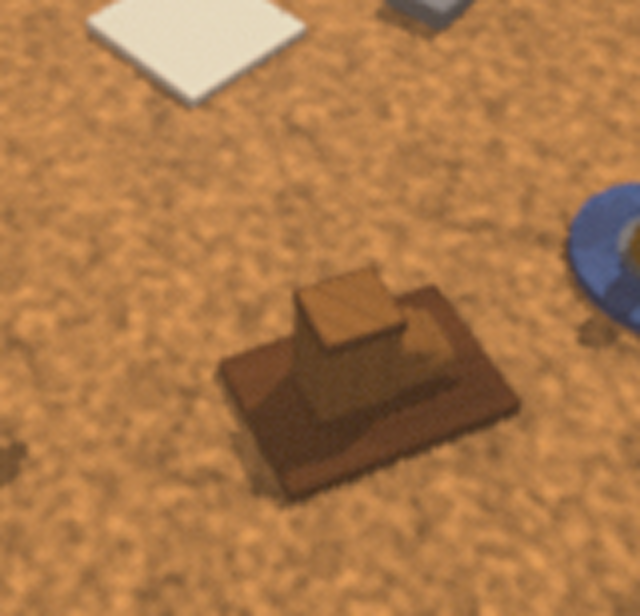

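View pics/top13.png

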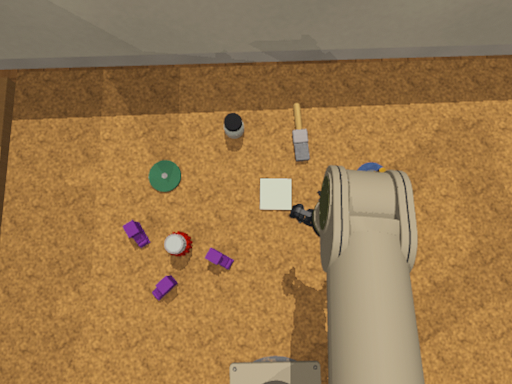

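Boot stands centred at (436,-234) mm, aligned to the board within about 2°. In the top view the housing (176,243) still sits on the gear. Measuring the housing and gear from this top frame.

```bash
python3 - <<'E'
from h import *
np.set_printoptions(precision=1,suppress=True)
for n in("top13","side13"):
    c=dict(np.load(f"/tmp/{n}.npz"));P=cloud(c);z=P[...,2]
    for k,lo,hi in(('housing',.071,.08),('gear',.034,.043)):
        m=(z>lo)&(z<hi)&(np.hypot(P[...,0]-.42,P[...,1]-.244)<.05)
        q=P[m]*1000;print(n,k,len(q),q.mean(0),cv2.minEnclosingCircle(q[:,:2].astype(np.float32)))
        if k=='gear':
            # fit circle r=33 hull
            from scipy.optimize import least_squares
E
```

```text
top13 housing 297 [419.8 248.7  75.8] ((419.8697814941406, 248.782470703125), 24.717456817626953)
top13 gear 120 [421.2 234.1  39. ] ((421.3152160644531, 247.34375), 33.21839141845703)
side13 housing 214 [417.9 244.4  75.7] ((420.4415588378906, 247.5555877685547), 26.011798858642578)
side13 gear 158 [415.4 230.3  38.7] ((420.9817810058594, 244.1583251953125), 33.18781661987305)
```

```bash
python3 -m pendant '[[[-0.2,3.5,0],[0,0,10.5],0],[[-0.2,3.5,0],[0,0,10.5],0],[[-0.2,3.5,0],[0,0,10.5],0],[[-0.2,3.5,0],[0,0,10.5],0],[[-0.2,3.5,0],[0,0,10.5],0],[[-0.2,3.5,0],[0,0,10.5],0],[[-0.2,3.5,0],[0,0,10.5],0],[[-0.2,3.5,0],[0,0,10.5],0],[[-0.2,3.5,0],[0,0,10.5],0],[[-0.2,3.5,0],[0,0,10.5],0],[[0,0,0],[0,0,8],0],[[0,0,0],[0,0,0],0]]';python3 go.py .420 .248 .1 0
```

```text
clock: 24.85
position: [0.4253, 0.2468, 0.2104]
ee_rot: [1.0, 0.022, -0.001, -0.002]
ft_force: [-0.5, 0.2, -0.2]
grip_width: 0.999
yaw 2.5 shift cm [ -0.53   0.12 -11.04] turn deg [-0.23 -0.13 -2.48] q7 -0.55 F [-0.5  0.2 -0.2] w 0.999
```

```bash
python3 -m pendant '[[[-0.4,0,-2],[-0.2,-0.1,0],0],[[0,0,-3],[0,0,0],0],[[0,0,-3],[0,0,0],0],[[0,0,-1.5],[0,0,0],0],[[0,0,0],[0,0,0],0],[[0,0,0],[0,0,0],0]]';python3 go.py .420 .248 .066
python3 - <<'E'
from h import *
c=snap("side","s14",(80,100,220,240),4)
E
```

```text
clock: 25.6
position: [0.424, 0.2438, 0.1155]
ee_rot: [1.0, 0.01, 0.002, -0.001]
ft_force: [0.4, 0.5, 0.3]
grip_width: 1.001
yaw 1.2 shift cm [-0.4   0.42 -4.95] turn deg [-0.14  0.18 -0.  ] q7 -0.54 F [0.4 0.5 0.3] w 1.001
```

View pics/s14.png

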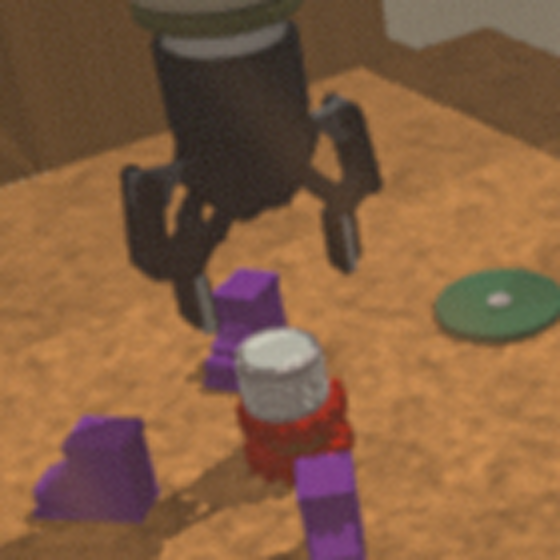

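```bash
python3 -m pendant '[[[-0.4,0.4,0],[0,0,0],0],[[0,0,0],[0,0,0],0],[[0,0,0],[0,0,0],0],[[0,0,-1.5],[0,0,0],0],[[0,0,-1.5],[0,0,0],0],[[0,0,-1],[0,0,0],0],[[0,0,0],[0,0,0],0],[[0,0,0],[0,0,0],0]]';python3 go.py .420 .248 .064
```

```text
clock: 26.65
position: [0.4198, 0.2483, 0.0733]
ee_rot: [1.0, 0.01, 0.002, -0.002]
ft_force: [-0.2, -1.0, 0.0]
grip_width: 1.001
yaw 1.2 shift cm [ 0.02 -0.03 -0.93] turn deg [-0.18  0.22 -0.  ] q7 -0.53 F [-0.2 -1.   0. ] w 1.001
```

```bash
python3 -m pendant '[[[0,0,-0.8],[-0.2,0.2,0],0],[[0,0,0],[0,0,0],60],[[0,0,0],[0,0,0],80],[[0,0,0],[0,0,0],80]]';python3 go.py .420 .248 .064
python3 - <<'E'
from h import *
c=snap("side","s15",(100,120,200,220),6)
E
```

```text
clock: 27.15
position: [0.4203, 0.2487, 0.0655]
ee_rot: [1.0, 0.01, 0.001, -0.0]
ft_force: [0.1, -0.4, 0.3]
grip_width: 0.685
yaw 1.2 shift cm [-0.03 -0.07 -0.15] turn deg [-0.03  0.07 -0.  ] q7 -0.52 F [ 0.1 -0.4  0.3] w 0.685
```

View pics/s15.png

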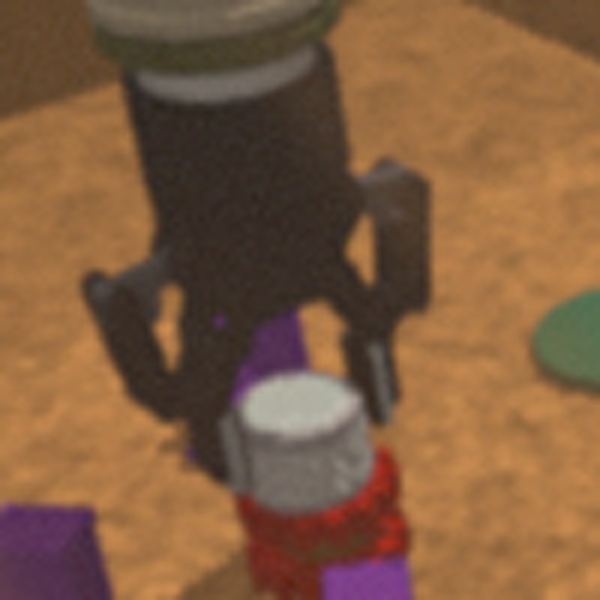

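The finger tips at (235,485) and (385,415) sit beside the drum, above the gear's rim. Closing.

```bash
python3 -m pendant '[[[0,0,-0.15],[0,0,0],88],[[0,0,0],[0,0,0],94],[[0,0,0],[0,0,0],100],[[0,0,0],[0,0,0],106],[[0,0,0],[0,0,0],112],[[0,0,0],[0,0,0],130],[[0,0,0],[0,0,0],180],[[0,0,0],[0,0,0],255],[[0,0,0],[0,0,0],255]]' 40;python3 go.py .420 .248 .064
```

```text
clock: 28.32
position: [0.4203, 0.2488, 0.0644]
ee_rot: [1.0, 0.01, 0.001, -0.0]
ft_force: [-0.8, -0.7, 1.9]
grip_width: 0.572
yaw 1.2 shift cm [-0.03 -0.08 -0.04] turn deg [-0.05  0.07 -0.  ] q7 -0.52 F [-0.8 -0.7  1.9] w 0.572
```

```bash
python3 -m pendant '[[[0,0,0.3],[0,0,0],255],[[0,0,0.5],[0,0,0],255],[[0,0,1],[0,0,0],255],[[0,0,2],[0,0,0],255],[[0,0,2],[0,0,0],255],[[0,0,2],[0,0,0],255],[[0,0,0],[0,0,0],255]]';python3 - <<'E'
from h import *
c=snap("side","s16",(80,100,220,240),4)
E
```

```text
clock: 29.2
position: [0.4204, 0.2485, 0.1472]
ee_rot: [1.0, 0.01, 0.001, -0.001]
ft_force: [0.1, -0.5, -1.7]
grip_width: 0.57
```

View pics/s16.png

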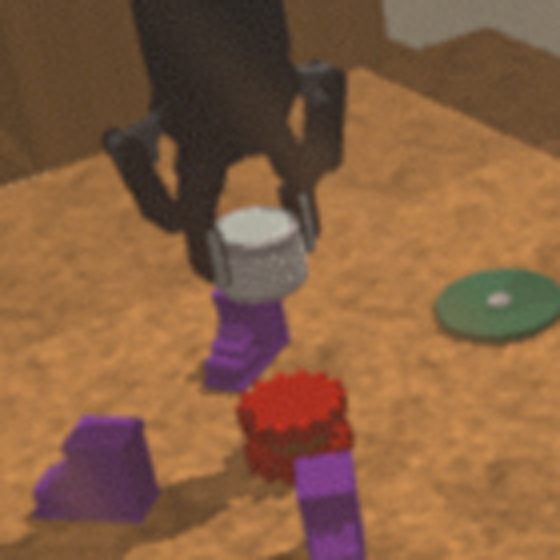

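Housing held level at (260,255), with the gear alone at (295,415). Carrying it to the tile.

```bash
python3 -m pendant '[[[1,-2,0.5],[0,0,0],255],[[1.8,-3.6,0],[0,0,0],255],[[1.8,-3.6,0],[0,0,0],255],[[1.8,-3.6,0],[0,0,0],255],[[1.8,-3.6,0],[0,0,0],255],[[1.8,-3.6,0],[0,0,0],255],[[1.8,-3.6,0],[0,0,0],255],[[0.9,-1.8,0],[0,0,0],255],[[0,0,0],[0,0,0],255],[[0,0,0],[0,0,0],255]]';python3 go.py .552 -.0175 .06
```

```text
clock: 30.5
position: [0.5444, -0.0143, 0.1423]
ee_rot: [1.0, 0.012, -0.005, 0.002]
ft_force: [0.6, 0.3, -1.2]
grip_width: 0.575
yaw 1.3 shift cm [ 0.76 -0.32 -8.23] turn deg [ 0.29 -0.57 -0.  ] q7 0.1 F [ 0.6  0.3 -1.2] w 0.575
```

```bash
python3 -m pendant '[[[0.7,-0.3,-1.5],[0.3,-0.6,0],255],[[0,0,-2],[0,0,0],255],[[0,0,-2],[0,0,0],255],[[0,0,-1.5],[0,0,0],255],[[0,0,0],[0,0,0],255],[[0,0,0],[0,0,0],255]]';python3 go.py .552 -.0175 .0325
python3 - <<'E'
from h import *
np.set_printoptions(precision=1,suppress=True)
c=snap("side","s17",(200,130,340,270),4)
P=cloud(c);z=P[...,2]
m=(np.hypot(P[...,0]-.552,P[...,1]+.0175)<.075)&(z>.004)&(z<.012)
q=P[m]*1000;print(cv2.minAreaRect(q[:,:2].astype(np.float32)))
E
```

```text
clock: 31.25
position: [0.5501, -0.0107, 0.0699]
ee_rot: [1.0, 0.016, 0.0, -0.002]
ft_force: [0.1, -0.5, -0.8]
grip_width: 0.577
yaw 1.8 shift cm [ 0.19 -0.68 -3.74] turn deg [-0.17  0.   -0.  ] q7 0.16 F [ 0.1 -0.5 -0.8] w 0.577
((551.6741943359375, -18.415103912353516), (89.6004867553711, 89.19501495361328), 88.49637603759766)
```

View pics/s17.png

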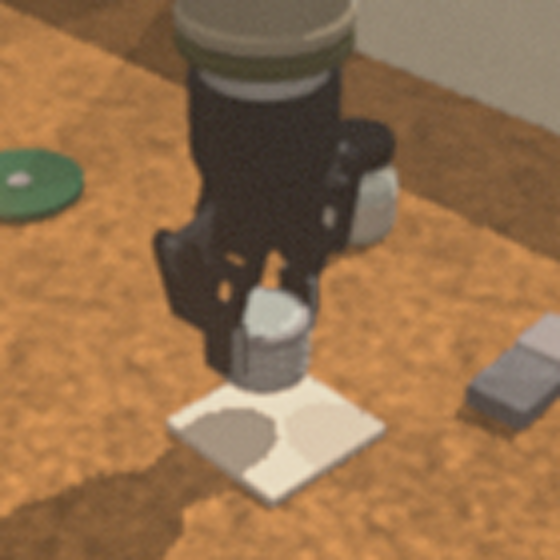

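```bash
python3 -m pendant '[[[0.2,-0.7,-0.8],[-0.2,0,0],255],[[0,0,-1],[0,0,0],255],[[0,0,-0.7],[0,0,0],255],[[0,0,0],[0,0,0],255],[[0,0,0],[0,0,0],255]]';python3 go.py .552 -.0178 .0325
```

```text
clock: 31.92
position: [0.5527, -0.0185, 0.0438]
ee_rot: [1.0, 0.016, 0.001, 0.0]
ft_force: [-0.1, -0.4, -0.5]
grip_width: 0.573
yaw 1.8 shift cm [-0.07  0.07 -1.13] turn deg [0.03 0.07 0.  ] q7 0.19 F [-0.1 -0.4 -0.5] w 0.573
```

```bash
python3 -m pendant '[[[0,0,-0.5],[0,0,0],255],[[0,0,-0.3],[0,0,0],255],[[0,0,0],[0,0,0],255]]';python3 -m pendant '[[[0,0,-0.15],[0,0,0],255],[[0,0,0],[0,0,0],255]]';python3 -m pendant '[[[0,0,-0.1],[0,0,0],255],[[0,0,0],[0,0,0],255]]';python3 -m pendant '[[[0,0,-0.1],[0,0,0],255],[[0,0,0],[0,0,0],255]]'
```

```text
clock: 32.3
position: [0.5529, -0.0183, 0.0356]
ee_rot: [1.0, 0.016, 0.001, 0.0]
ft_force: [-0.1, -0.2, -0.9]
grip_width: 0.565
clock: 32.55
position: [0.553, -0.0182, 0.0341]
ee_rot: [1.0, 0.016, 0.001, 0.0]
ft_force: [-0.0, -0.3, -1.4]
grip_width: 0.568
clock: 32.8
position: [0.5531, -0.0182, 0.0331]
ee_rot: [1.0, 0.016, 0.001, 0.0]
ft_force: [-0.6, -0.5, -1.5]
grip_width: 0.575
clock: 33.05
position: [0.5532, -0.0182, 0.0325]
ee_rot: [1.0, 0.016, 0.001, -0.0]
ft_force: [-1.4, -0.4, -0.5]
grip_width: 0.57
```

```bash
python3 -m pendant '[[[0,0,-0.08],[0,0,0],255],[[0,0,0],[0,0,0],255]]';python3 -m pendant '[[[0,0,0],[0,0,0],105],[[0,0,0],[0,0,0],95],[[0,0,0],[0,0,0],60],[[0,0,0],[0,0,0],0],[[0,0,0],[0,0,0],0],[[0,0,0.5],[0,0,0],0],[[0,0,3],[0,0,0],0],[[0,0,4],[0,0,0],0],[[0,0,4],[0,0,0],0],[[-1.5,3,0],[0,0,0],0],[[-1.5,3,0],[0,0,0],0],[[0,0,0],[0,0,0],0]]';python3 - <<'E'
from h import *
np.set_printoptions(precision=1,suppress=True)
for n in("side","top"):
    c=snap(n,n+"18",(200,130,340,270) if n=="side" else (100,130,330,310),3)
    P=cloud(c);z=P[...,2]
    m=(np.hypot(P[...,0]-.552,P[...,1]+.0175)<.04)&(z>.039)&(z<.05)
    q=P[m]*1000
    if len(q)>5:print(n,'housing',cv2.minEnclosingCircle(q[:,:2].astype(np.float32)),q.mean(0))
    m=(z>.034)&(z<.044)&(np.hypot(P[...,0]-.42,P[...,1]-.247)<.05)
    q=P[m]*1000
    if len(q)>5: print('gear',len(q),q.mean(0),cv2.minEnclosingCircle(q[:,:2].astype(np.float32)))
E
```

```text
clock: 33.3
position: [0.5533, -0.0182, 0.0325]
ee_rot: [1.0, 0.016, 0.001, -0.0]
ft_force: [0.2, -0.4, -1.4]
grip_width: 0.573
clock: 34.8
position: [0.5227, 0.0424, 0.1535]
ee_rot: [1.0, 0.015, 0.003, -0.0]
ft_force: [0.8, -0.4, 1.3]
grip_width: 1.002
side housing ((551.3753051757812, -19.173049926757812), 26.2026309967041) [549.8 -21.5  43.8]
gear 353 [419.2 243.1  39.1] ((421.6334228515625, 245.77926635742188), 34.789859771728516)
gear 437 [420.8 247.2  39.3] ((420.9241638183594, 247.43304443359375), 33.05614471435547)
```

View pics/side18.png

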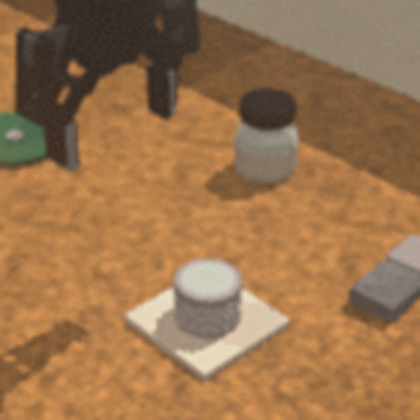

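View pics/top18.png

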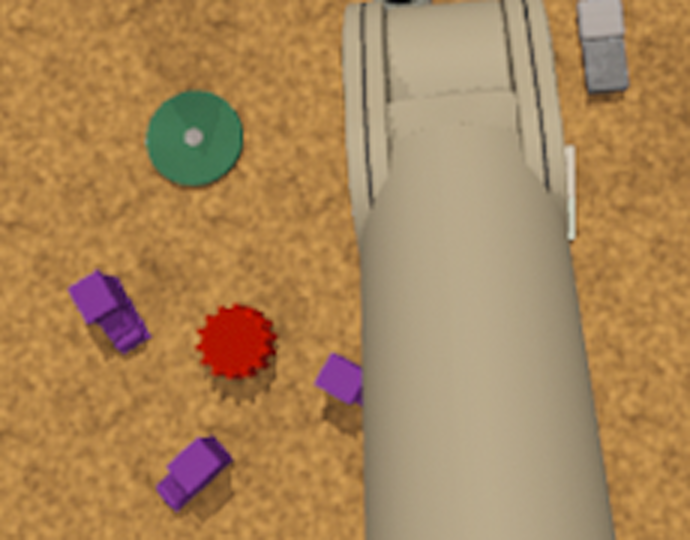

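Housing stands centred on the tile at crop (207,300), measured at (551,-19) mm. The gear (237,342) measures (421,247) mm with its top at 0.039. Moving to the gear.

```bash
python3 -m pendant '[[[-1.7,3.4,0],[0,0,0],0],[[-1.7,3.4,0],[0,0,0],0],[[-1.7,3.4,0],[0,0,0],0],[[-1.7,3.4,0],[0,0,0],0],[[-1.7,3.4,0],[0,0,0],0],[[-1.5,3,0],[0,0,0],0],[[0,0,0],[0,0,0],0],[[0,0,0],[0,0,0],0]]';python3 go.py .421 .2474 .07
```

```text
clock: 35.9
position: [0.4255, 0.2355, 0.1536]
ee_rot: [1.0, 0.005, 0.004, 0.002]
ft_force: [-0.2, -0.0, 0.2]
grip_width: 1.0
yaw 0.5 shift cm [-0.45  1.19 -8.36] turn deg [0.25 0.42 0.  ] q7 -0.56 F [-0.2 -0.   0.2] w 1.0
```

```bash
python3 -m pendant '[[[-0.4,1.2,0],[0.2,0.4,0],0],[[0,0,-2],[0,0,0],0],[[0,0,-2.5],[0,0,0],0],[[0,0,-2],[0,0,0],0],[[0,0,0],[0,0,0],0],[[0,0,0],[0,0,0],0]]';python3 go.py .421 .2474 .06;python3 -m pendant '[[[0,0,0],[0,0,0],0]]'; python3 go.py .421 .2474 .06
```

```text
clock: 36.65
position: [0.4242, 0.2466, 0.088]
ee_rot: [1.0, 0.001, 0.0, -0.0]
ft_force: [-0.6, 0.5, 0.4]
grip_width: 1.001
yaw 0.1 shift cm [-0.32  0.08 -2.8 ] turn deg [-0.04  0.03 -0.  ] q7 -0.54 F [-0.6  0.5  0.4] w 1.001
clock: 36.78
position: [0.4247, 0.2468, 0.0888]
ee_rot: [1.0, 0.001, 0.001, -0.001]
ft_force: [-0.2, -0.2, 0.7]
grip_width: 1.002
yaw 0.1 shift cm [-0.37  0.06 -2.88] turn deg [-0.09  0.08 -0.  ] q7 -0.54 F [-0.2 -0.2  0.7] w 1.002
```

```bash
python3 -m pendant '[[[-0.35,0.05,0],[0,0,0],0],[[0,0,0],[0,0,0],0],[[0,0,0],[0,0,0],0]]';python3 go.py .421 .2474 .024;python3 - <<'E'
from h import *
c=snap("side","s19",(80,100,220,240),4)
E
```

```text
clock: 37.15
position: [0.4214, 0.2479, 0.0901]
ee_rot: [1.0, 0.001, 0.001, -0.002]
ft_force: [-0.3, 0.1, -0.5]
grip_width: 0.998
yaw 0.1 shift cm [-0.04 -0.05 -6.61] turn deg [-0.18  0.16 -0.  ] q7 -0.55 F [-0.3  0.1 -0.5] w 0.998
```

View pics/s19.png

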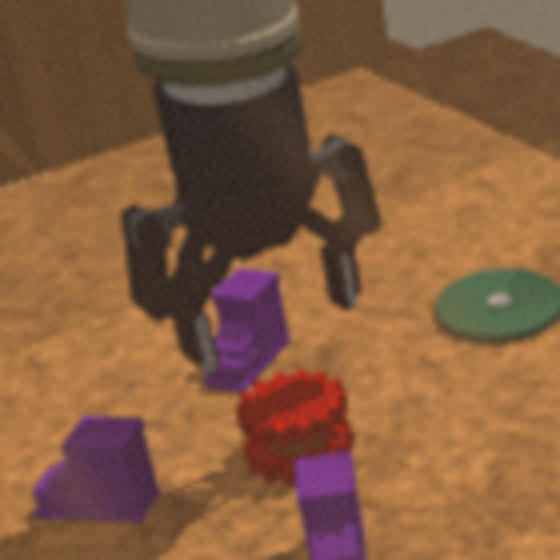

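Jaws are centred over the gear (295,415) with the decoys clear of both fingers. Descending.

```bash
python3 -m pendant '[[[0,0,-1.5],[-0.2,0.2,0],0],[[0,0,-1.2],[0,0,0],0],[[0,0,-1.2],[0,0,0],0],[[0,0,-0.8],[0,0,0],0],[[0,0,0],[0,0,0],0],[[0,0,0],[0,0,0],0]]';python3 go.py .421 .2474 .025
```

```text
clock: 37.95
position: [0.4208, 0.2473, 0.0386]
ee_rot: [1.0, 0.001, -0.001, 0.001]
ft_force: [-0.1, 0.1, 0.5]
grip_width: 1.001
yaw 0.1 shift cm [ 0.02  0.01 -1.36] turn deg [ 0.13 -0.14 -0.  ] q7 -0.51 F [-0.1  0.1  0.5] w 1.001
```

```bash
python3 -m pendant '[[[0,0,-0.7],[0,0,0],0],[[0,0,-0.5],[0,0,0],0],[[0,0,0],[0,0,0],0],[[0,0,0],[0,0,0],20],[[0,0,0],[0,0,0],35],[[0,0,0],[0,0,0],45],[[0,0,0],[0,0,0],55],[[0,0,0],[0,0,0],65],[[0,0,0],[0,0,0],100],[[0,0,0],[0,0,0],180],[[0,0,0],[0,0,0],255],[[0,0,0],[0,0,0],255]]' 35;python3 go.py .421 .2474 .025
```

```text
clock: 39.45
position: [0.4214, 0.2478, 0.0271]
ee_rot: [1.0, 0.001, -0.001, 0.0]
ft_force: [-0.5, -0.6, 2.0]
grip_width: 0.762
yaw 0.1 shift cm [-0.04 -0.04 -0.21] turn deg [ 0.03 -0.06 -0.  ] q7 -0.51 F [-0.5 -0.6  2. ] w 0.762
```

```bash
python3 -m pendant '[[[0,0,0.3],[0,0,0],255],[[0,0,0.5],[0,0,0],255],[[0,0,1],[0,0,0],255],[[0,0,2],[0,0,0],255],[[0,0,2.5],[0,0,0],255],[[0,0,2.5],[0,0,0],255],[[0,0,0],[0,0,0],255],[[0,0,0],[0,0,0],255]]';python3 go.py .614 .2935 .07;python3 - <<'E'
from h import *
c=snap("side","s20",(80,100,220,240),4)
E
```

```text
clock: 40.45
position: [0.4211, 0.2473, 0.1199]
ee_rot: [1.0, 0.0, -0.0, 0.0]
ft_force: [-1.1, 0.9, -1.3]
grip_width: 0.756
yaw 0.0 shift cm [19.29  4.62 -4.99] turn deg [ 0.02 -0.04 -0.  ] q7 -0.57 F [-1.1  0.9 -1.3] w 0.756
```

View pics/s20.png

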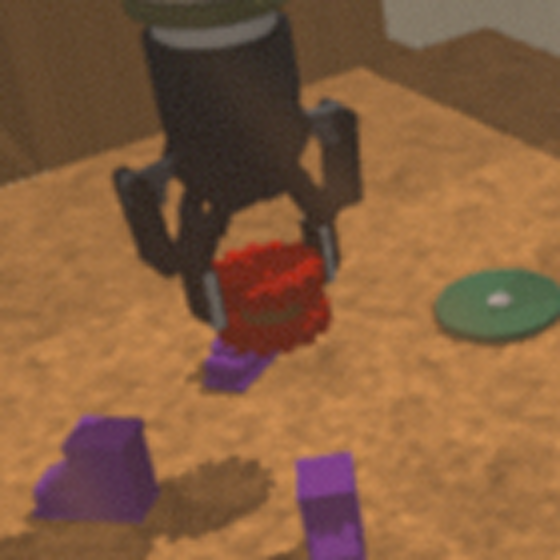

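Gear held level at (270,295), clear of the decoys. Carrying it to the green plate.

```bash
python3 -m pendant '[[[2,0.5,0.3],[0,0,0],255],[[3.5,0.8,0],[0,0,0],255],[[3.5,0.8,0],[0,0,0],255],[[3.5,0.8,0],[0,0,0],255],[[3.5,0.8,0],[0,0,0],255],[[2,0.5,0],[0,0,0],255],[[0,0,0],[0,0,0],255],[[0,0,0],[0,0,0],255]]';python3 go.py .614 .2935 .07
```

```text
clock: 41.5
position: [0.602, 0.2885, 0.1131]
ee_rot: [1.0, 0.001, -0.006, 0.004]
ft_force: [-0.1, -0.3, -1.4]
grip_width: 0.76
yaw 0.1 shift cm [ 1.2   0.5  -4.31] turn deg [ 0.48 -0.71 -0.  ] q7 -0.36 F [-0.1 -0.3 -1.4] w 0.76
```

```bash
python3 -m pendant '[[[1.2,0.5,0],[0.5,-0.7,0],255],[[0,0,-1.5],[0,0,0],255],[[0,0,-1.5],[0,0,0],255],[[0,0,-0.7],[0,0,0],255],[[0,0,0],[0,0,0],255],[[0,0,0],[0,0,0],255]]';python3 go.py .614 .2935 .0355
```

```text
clock: 42.25
position: [0.6124, 0.2938, 0.0727]
ee_rot: [1.0, 0.002, -0.001, -0.0]
ft_force: [0.1, 0.8, -1.4]
grip_width: 0.761
yaw 0.2 shift cm [ 0.16 -0.03 -3.72] turn deg [-0.04 -0.08  0.  ] q7 -0.35 F [ 0.1  0.8 -1.4] w 0.761
```

```bash
python3 -m pendant '[[[0.15,0,-0.8],[0,0,0],255],[[0,0,-0.8],[0,0,0],255],[[0,0,-0.5],[0,0,0],255],[[0,0,0],[0,0,0],255],[[0,0,0],[0,0,0],255]]';python3 go.py .614 .2935 .0355;python3 - <<'E'
from h import *
np.set_printoptions(precision=1,suppress=True)
c=snap("side","s21",(140,100,280,240),4)
E
```

```text
clock: 42.88
position: [0.6143, 0.2939, 0.0508]
ee_rot: [1.0, 0.002, -0.0, -0.001]
ft_force: [-0.2, 0.2, -1.7]
grip_width: 0.757
yaw 0.2 shift cm [-0.03 -0.04 -1.53] turn deg [-0.07 -0.04  0.  ] q7 -0.34 F [-0.2  0.2 -1.7] w 0.757
```

View pics/s21.png

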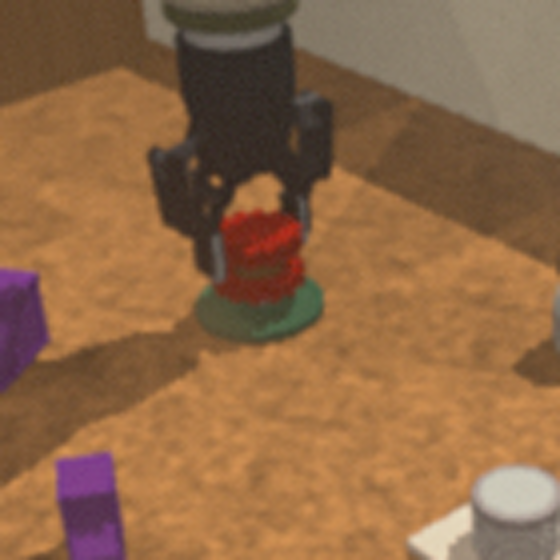

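The gear (260,260) is over the plate (260,305). Lowering the last 15 mm.

```bash
python3 -m pendant '[[[0,0,-0.7],[0,0,0],255],[[0,0,-0.4],[0,0,0],255],[[0,0,0],[0,0,0],255]]';python3 -m pendant '[[[0,0,-0.2],[0,0,0],255],[[0,0,0],[0,0,0],255]]';python3 -m pendant '[[[0,0,-0.1],[0,0,0],255],[[0,0,0],[0,0,0],255]]';python3 -m pendant '[[[0,0,-0.1],[0,0,0],255],[[0,0,0],[0,0,0],255]]'
```

```text
clock: 43.3
position: [0.6144, 0.294, 0.0392]
ee_rot: [1.0, 0.002, -0.0, -0.001]
ft_force: [0.7, -0.4, -0.6]
grip_width: 0.759
clock: 43.55
position: [0.6144, 0.294, 0.0371]
ee_rot: [1.0, 0.002, -0.0, -0.001]
ft_force: [-0.0, -0.6, -2.2]
grip_width: 0.758
clock: 43.8
position: [0.6145, 0.294, 0.0362]
ee_rot: [1.0, 0.002, -0.0, -0.001]
ft_force: [0.4, 1.2, -1.7]
grip_width: 0.757
clock: 44.05
position: [0.6146, 0.2941, 0.0353]
ee_rot: [1.0, 0.002, 0.0, -0.001]
ft_force: [0.6, -0.2, -0.4]
grip_width: 0.76
```

```bash
python3 -m pendant '[[[0,0,-0.08],[0,0,0],255],[[0,0,0],[0,0,0],255]]';python3 -m pendant '[[[0,0,-0.05],[0,0,0],255],[[0,0,0],[0,0,0],255]]';python3 -m pendant '[[[0,0,0],[0,0,0],55],[[0,0,0],[0,0,0],40],[[0,0,0],[0,0,0],20],[[0,0,0],[0,0,0],0],[[0,0,0],[0,0,0],0],[[0,0,0.4],[0,0,0],0],[[0,0,2],[0,0,0],0],[[0,0,4],[0,0,0],0],[[0,0,5],[0,0,0],0],[[0,0,5],[0,0,0],0],[[0,0,2],[0,0,0],0],[[0,0,0],[0,0,0],0]]'
python3 - <<'E'
from h import *
c=snap("side","s22")
E
```

```text
clock: 44.3
position: [0.6147, 0.2941, 0.0353]
ee_rot: [1.0, 0.002, 0.0, -0.001]
ft_force: [-0.7, -0.1, -1.6]
grip_width: 0.762
clock: 44.55
position: [0.6148, 0.2942, 0.0352]
ee_rot: [1.0, 0.002, 0.0, -0.001]
ft_force: [-1.5, -0.2, -0.5]
grip_width: 0.754
clock: 46.05
position: [0.6149, 0.2933, 0.233]
ee_rot: [1.0, 0.001, 0.003, -0.002]
ft_force: [0.3, 0.6, -0.4]
grip_width: 1.002
```

View pics/s22.png

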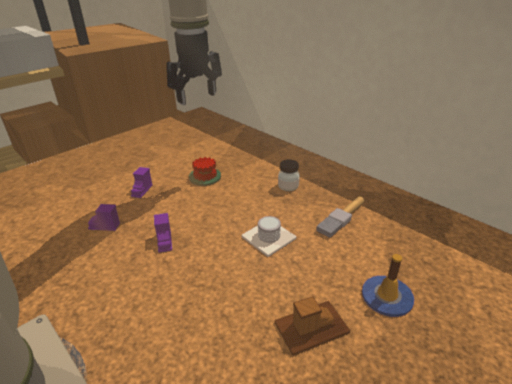

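All four pieces are placed: gear (204,170), housing (269,230), boot (310,320) and bell (394,280). Moving the arm aside for a final check from the top.

```bash
python3 -m pendant '[[[-2,4,0],[0,0,0],0],[[-4,4,0],[0,0,0],0],[[-4,4,0],[0,0,0],0],[[-4,4,0],[0,0,0],0],[[-4,3,0],[0,0,0],0],[[-4,2,0],[0,0,0],0],[[-3,1,0],[0,0,0],0],[[0,0,0],[0,0,0],0],[[0,0,0],[0,0,0],0]]'
python3 - <<'E'
from h import *
np.set_printoptions(precision=1,suppress=True)
T={'bell':(588,-287.5,30,200),'boot':(437,-234,20,60),'housing':(552,-18,40,50),'gear':(614,293.5,44,54)}
for n in("top","side"):
    c=snap(n,n+"23");P=cloud(c)*1000;z=P[...,2]
    for k,(x,y,lo,hi) in T.items():
        if k=='boot': hi=80
        m=(np.hypot(P[...,0]-x,P[...,1]-y)<48)&(z>lo)&(z<hi)
        q=P[m]
        if len(q)<6: print(n,k,'few');continue
        rc,rs,ra=cv2.minAreaRect(q[:,:2].astype(np.float32));cc,r=cv2.minEnclosingCircle(q[:,:2].astype(np.float32))
        print(n,k,len(q),'rect',np.array(rc),np.array(rs),round(ra,1),'circ',np.array(cc),round(r,1),'zmax',q[:,2].max())
        if k=='bell':
            q=q[q[:,2]>90]; print('  top',q.mean(0))
    for nm,(x,y) in {'jar':(None,None)}.items(): pass
a=np.load("/tmp/top0.npz")["pixels"].astype(int);b=np.load("/tmp/top23.npz")["pixels"].astype(int)
d=abs(a-b).max(2);print('diff jar/brush',d[105:145,220:250].max(),d[95:165,285:315].max())
E
```

```text
clock: 47.22
position: [0.3521, 0.5133, 0.2203]
ee_rot: [1.0, 0.0, -0.002, 0.005]
ft_force: [0.6, 0.5, 0.2]
grip_width: 1.002
top bell 133 rect [ 589.4 -284.2] [26.4 22.8] 40.3 circ [ 589.5 -284.5] 14.4 zmax 103.29517401728793
  top [ 590.2 -285.1   98.3]
top boot 328 rect [ 438.6 -232.8] [31.1 65.3] 66.0 circ [ 437.4 -232.1] 34.1 zmax 66.21408636409032
top housing 260 rect [553.8 -16.9] [45.9 47.2] 87.8 circ [553.  -17.2] 24.8 zmax 48.1652066458117
top gear 393 rect [613.9 294.8] [63.6 64.5] 57.9 circ [613.4 294.5] 33.4 zmax 53.53209929084946
side bell 427 rect [ 586.5 -288.9] [23.7 24.1] 64.2 circ [ 587.6 -288.1] 13.6 zmax 102.08403628904317
  top [ 586.6 -288.3   97.9]
side boot 993 rect [ 436.2 -233.7] [32.3 64.7] 66.7 circ [ 435.9 -233.9] 34.4 zmax 65.58023773466681
side housing 277 rect [550.7 -19.2] [48.3 47.9] 74.7 circ [552.2 -17.7] 26.6 zmax 46.55860874671403
side gear 216 rect [614.7 292.7] [63.4 64.3] 25.5 circ [612.4 292.5] 33.9 zmax 49.58865525598011
diff jar/brush 5 15
```

View pics/top23.png

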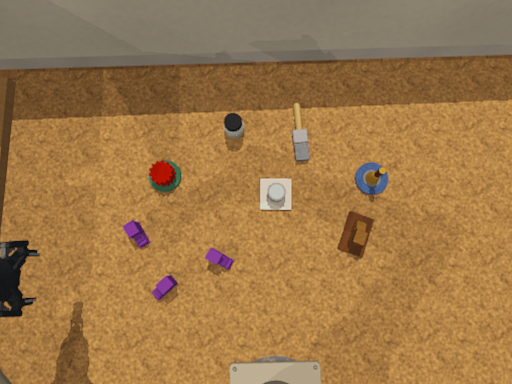

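The top view agrees: gear (163,174), housing (277,193), boot (358,233), bell (376,176). The jar and brush haven't moved, and the gripper is clear of everything.

```bash
python3 -c "from workcell import manip;print(manip.hand_in())"
```

```text
the job is handed in; nothing more can be done
None
```

The stack is apart and the job is handed in. I moved the bell, boot, housing and gear in that order, set each one down upright and let go. It took about 47 s of the 136 s allowed.

- **Position:** in the final check from both cameras, every piece was within about 3 mm of the middle of its target. The top and side cameras differed by 2–5 mm from each other.
- **Boot:** its foot lies along the board to within about 2°.
- **Left alone:** the top view shows no visible change to the glue jar or the brush, and the purple look-alike boots stand where they were.
- **Touchdown:** I judged contact from the arm stopping at the expected height, because the wrist force was too noisy at these small loads to show it clearly. None of the wrist force readings after the moves passed about 3 N.

No final check failed. One measurement along the way did: the first height-based measurement of the board was wrong, so I measured it again by colour.

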